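# Put the mini chopper together

## Task

Put the mini chopper together for the next batch of croquettes: first set the bowl down on the motor base with its handle in the gap of the collar, then drop the red-hubbed chopping blade onto the tube in the middle of the bowl, then put the green lid on with its tab over the handle, and last put the pusher down the lid's chute. Each part should sit fully home, level and let go of before the next one is fetched; leave the blue-hubbed whisking disc and the white ramekin where they are.

Things in the scene. Friction and masses are not known exactly. Their poses are not given: they have to be found in the camera images.
- base: White round motor base, fixed, two buttons in front. Flat top 70 mm up (radius 68, foot 76). On it a black collar, inner radius 60, outer 66, 10 high, with one gap 38 mm wide towards base -x, above the buttons; central spindle radius 5, top at 100. Bowl home: bowl origin 70 mm above base origin, handle along base -x through the gap (10 deg play). Origin: underside centre.
- bowl: Clear work bowl, loose, upright, 0.14-0.26 kg: radius 54 mm at foot, 58 at rim, 80 high, wall 3, floor 4. Grey central tube radius 12.5, top at 41, hollow from below (radius 9.5, 38 deep), goes over the spindle. White handle along bowl -x: 14 mm thick (in y), 58-100 mm from axis, top at 74, grip part 84-100; bracket at its foot (3-13 mm up) passes through the collar gap. Origin: underside centre.
- bowl_handle (a point): Point on top of the bowl's handle, 88 mm from the bowl's axis along bowl -x, 74 mm above its underside: grip here from above, across the 14 mm (bowl y).
- blade: Chopping blade, loose, 60 g, upright: RED hub, two steel blades reaching 47 mm from its axis. Hub radius 20 mm to 50 up, then grip knob radius 14 from 50 to 66. Hollow from below (radius 16.5, 46 deep): goes over the bowl's tube to the bowl floor, origin then 4 mm above bowl origin. Any yaw. Knob to bowl wall is about 40 mm: open fingers little there. Origin: underside centre.
- lid: Green lid, loose, 80-130 g, right way up: disc radius 60 mm at 7-12 mm height; plug ring under it (radius 49, 0-7) drops inside the bowl rim (inner radius 55); central open feed chute, outer radius 24, inner 20, top at 44: grip it outside. Tab with white mark, 24 wide, along lid -x out to 96 mm. Home: lid origin 73 mm above bowl origin, tab over handle. Origin: underside centre.
- lid_tab (a point): Point on top of the lid's tab, 88 mm from the lid's axis along lid -x, 12 mm above its underside. With the lid home it is right above the bowl handle point.
- pusher: Pusher, loose, 50 g, upright: white stem radius 15.5 mm, 0-40 mm high, white flange radius 25 at 40-44, yellow grip knob radius 17 at 44-66. The stem goes down the lid's chute until the flange rests on the chute's top: pusher origin then 4 mm above lid origin. Any yaw. Keep the fingertips above the flange. Origin: underside centre.
- whisk_disc: Whisking disc, loose bystander: BLUE hub (same hub and knob as the blade, 66 mm high) with a white disc of radius 43 mm with dark holes at 12-16 mm height. Leave it alone. Origin: underside centre.
- ramekin: Small white ceramic ramekin, loose bystander: radius 37 mm, 40 mm high. Leave it alone. Origin: underside centre.
Things that resemble listed ones, but are neither listed nor needed, are in the scene too. There is more than one size of the lid; the one meant has the size given above.

How it is judged:
By the outcome, as a careful person would: the job done as asked, in the order asked, and still so for the second after the job is handed in, with the robot touching nothing.
It also fails if it takes over 136 s, if anything falls off the work surface, if the arm or the gripper's body presses on something with over 40 N, if the wrist force passes 120 N, or if a joint passes its speed limit or range.

## Robot

A 6-joint arm with a two-finger parallel gripper is mounted at the origin on the work surface. World frame = base frame: x ahead of the robot, y to its left, z up, the work surface at z = 0. Lengths are in m, angles in rad, forces in N, time in s.
With the tool pointing down it reaches from about 0.25 to 0.775 m from the base axis. Payload 4 kg.
Tool frame: the origin (TCP) lies midway between the tips of the shut fingers; the grasp point (between the pads) lies 19 mm behind it; z points along the fingers, y is the line along which they close (so a half turn about z gives the same grasp; the last joint's range is limited). The gripper opens to 94 mm and grips with 3 to 60 N. Pads are 16 mm wide; open, the fingers measure 119 mm over their backs; the gripper's body (75 mm by 177 mm) begins 78 mm behind the grasp point.
Start: joints at [-1.387, 0.087, 1.371, -0, 1.684, -0.103], TCP at [0.156, -0.528, 0.206] pointing down, gripper open.
Joint ranges: [-3.1, 3.1], [-0.76, 2.03], [0.27, 2.55], [-1.08, 4.22], [0.17, 2.65], [-2.57, 2.57]. Speed limits (rad/s): [2.79, 2.79, 3.14, 3.14, 3.14, 3.14].

## Interface

Orientations are given as a rotation vector (axis times angle).
In Python, from plant import manip, snapshot, camera_params gives the robot as it stands.
- The arm moves only by the tool drive_tool, never from a script. Its argument "series" is a list of rows, each an object with "dp": the shift along the tool's x, y, z in m, a list of three; "twist": the turn, a rotation vector about the tool's x, y, z in rad, a list of three; "gripper": the opening, from 0 (shut) to 1 (fully open). A call has 1 to 20 rows; each row shifts and turns the commanded pose from where the row before left it, along the tool's axes as they then stand; what a row does not reach is not made up. A row lasts 1/10 s, in which the tool goes at most 50 mm and 8.59 degrees, less where a joint would pass 70% of its speed; a pose out of reach is approached as far as the arm can. A call with a gripper value outside its range is refused whole. The fingers move at their own pace and stop on an object; "squeeze" is the grip in N (left out, the last holds). Time passes only in rows, so rows that do not move let the fingers close. It gives the time, the measured TCP pose, the force, the opening and the grip force at its end, in the units of the state.
- manip.get_obs(): the state, without advancing time (a new reading comes with each control period).
- snapshot(name): name is "scene" or "top" or "wrist"; returns the picture (384x512x3 uint8, red, green, blue); there is no depth.
- camera_params(name): a dict with "K" (3x3 intrinsics, pixels), "world_from_camera" (4x4, takes a point from camera to world coordinates). Camera axes: x right, y down, z forward; pixel columns grow to the right and rows downward; lengths in m; the calibration is good to about 2 mm. A picture is of the moment at which its call begins: read the wrist's pose just before it. camera_params takes no time and is no camera call; for the wrist camera it gives the pose at the moment of the call.
- manip.hand_in(): hands the job in; it is judged then, once.
The state is a dict: "t": time; "joint_positions": joint angles; "qvel": joint speeds; "joint_torque": joint torques, N m; "ee_pos": TCP position; "eef_rot": TCP orientation; "contact_force": force on the tool from outside, world axes, zero at the start; "wrist_torque": the same for the moment, N m; "gripper_width": opening from 0.0 (shut) to 1.0 (fully open); "grasp_force": force on a finger pad.
Only numpy, scipy, OpenCV 4.12 (cv2) and the standard library are available. Lean on these libraries where they do the work, as an engineer would, in place of code of your own. Each camera call takes 0.05 s, during which the arm holds its last target. There are 200 camera calls.

## Working session

There is one attempt and no reset: what is moved stays moved. The work goes in short steps, Python scripts to look and compute and a tool call to move; the robot and the scene stay as the last step left them, time stands still between calls to the robot, and variables do not carry over. Pictures are saved under pics/ and viewed, at most 14 in all, crops included, and the job is handed in when it is done.

Besides the shell and the picture viewer there is one more tool, called after "Request:" as name(argument=value, ...) on one line, values as JSON. drive_tool: Moves the arm, as the interface text tells. Its arguments: {"type":"object","properties":{"series":{"type":"array","items":{"type":"object","properties":{"dp":{"type":"array","items":{"type":"number"}},"twist":{"type":"array","items":{"type":"number"}},"gripper":{"type":"number"}}}},"squeeze":{"type":"number"}},"required":["series"]}

```bash
mkdir -p pics; cat > h.py <<'E'
import numpy as np, cv2, pickle
from plant import manip, snapshot, camera_params
def snap(n,f):
    P=camera_params(n); im=snapshot(n); cv2.imwrite('pics/'+f+'.png',im[:,:,::-1]); pickle.dump(P,open('pics/'+f+'.pkl','wb')); return im
def px2w(f,u,v,z):
    P=pickle.load(open('pics/'+f+'.pkl','rb')); K=np.array(P['K']);T=np.array(P['world_from_camera'])
    d=T[:3,:3]@np.linalg.solve(K,[u,v,1.]); o=T[:3,3]; return o+d*(z-o[2])/d[2]
def w2px(f,p):
    P=pickle.load(open('pics/'+f+'.pkl','rb')); K=np.array(P['K']);T=np.array(P['world_from_camera'])
    c=T[:3,:3].T@(np.array(p)-T[:3,3]); q=K@c; return q[:2]/q[2]
E
python3 - <<'E'
from h import *
a=snap('top','top0'); b=snap('scene','scene0')
for n in('top','scene'):
    P=camera_params(n); print(n,np.round(P['K'],1).tolist(),np.round(P['world_from_camera'],3).tolist())
cv2.imwrite('pics/top0b.png',cv2.resize(a,(800,600),interpolation=cv2.INTER_CUBIC)[:,:,::-1])
cv2.imwrite('pics/scene0b.png',cv2.resize(b,(800,600),interpolation=cv2.INTER_CUBIC)[:,:,::-1])
print(manip.get_obs())
E
```

```text
top [[442.1, 0.0, 250.8], [0.0, 442.1, 191.2], [0.0, 0.0, 1.0]] [[0.025, -0.993, 0.115, 0.307], [-1.0, -0.026, -0.01, -0.023], [0.013, -0.115, -0.993, 1.475], [0.0, 0.0, 0.0, 1.0]]
scene [[473.3, 0.0, 249.7], [0.0, 473.3, 198.2], [0.0, 0.0, 1.0]] [[0.291, 0.764, -0.576, 1.237], [0.957, -0.23, 0.177, -0.259], [0.003, -0.603, -0.798, 1.15], [0.0, 0.0, 0.0, 1.0]]
{'t': 0.1, 'joint_positions': array([-1.38707340e+00,  8.79012588e-02,  1.37206549e+00, -1.07580215e-05,
        1.68357301e+00, -1.03088367e-01]), 'qvel': array([-0.00045525, -0.0009773 , -0.00350814,  0.00027094,  0.00047019,
       -0.00183128]), 'joint_torque': array([ 1.90363324e-03, -3.41252804e+01, -3.03302336e+01,  7.20305904e-02,
        3.04090139e-02, -9.66228868e-05]), 'ee_pos': array([ 0.1555037 , -0.52706661,  0.20442927]), 'eef_rot': array([-3.10741941e+00, -4.48699688e-01,  1.39970207e-04]), 'contact_force': array([0.29004004, 0.19222083, 1.00953867]), 'wrist_torque': array([-0.04016634,  0.00664523,  0.05809518]), 'grasp_force': 0.0, 'gripper_width': 0.9959169733124045}
```

View pics/top0b.png

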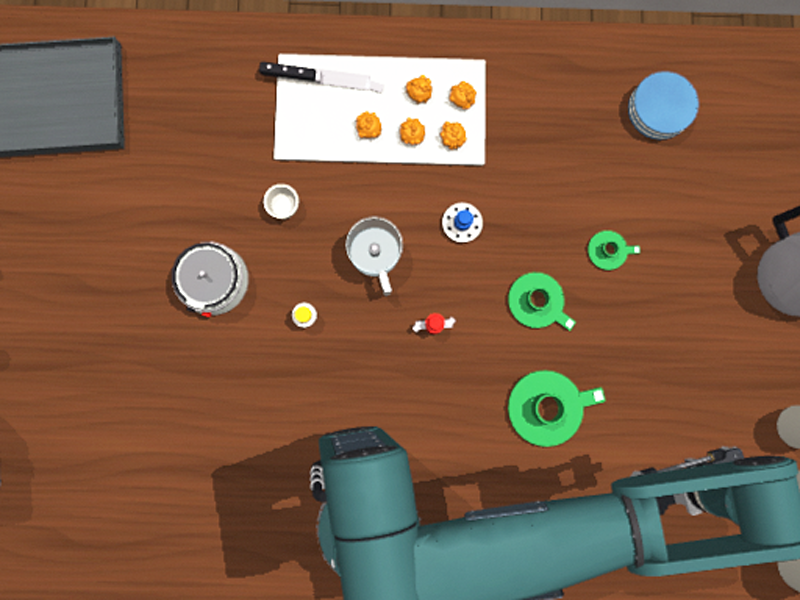

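View pics/scene0b.png

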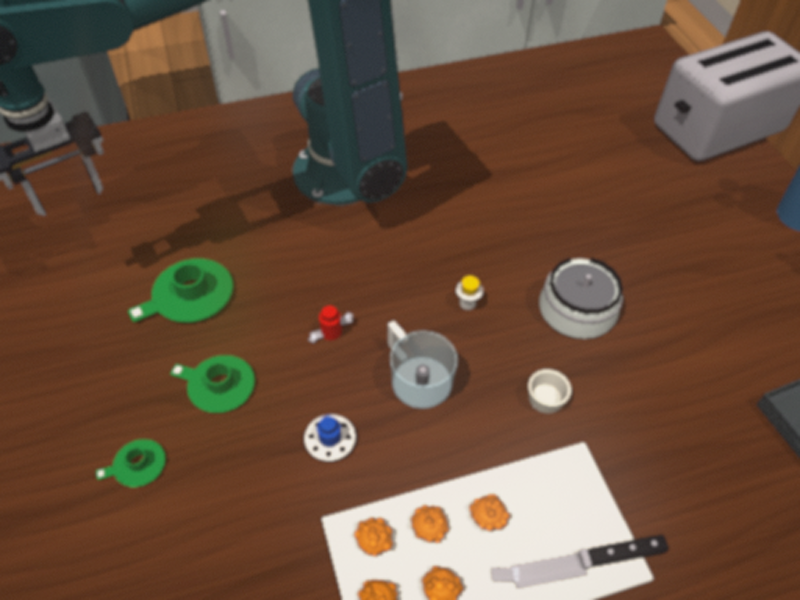

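Candidates (800x600 top view):
- **Lids:** large at (545,408), middle at (537,300), small at (608,250). The middle one has a radius of about 28 px, which is about 60 mm, so I choose it.
- **Hubs:** red blade at (435,323), blue whisk at (463,220) to be left alone.
- **Pusher:** yellow knob at (303,315).
- **Bowl and base:** bowl at (375,250), base at (208,278).
- **Ramekin:** at (281,202).

Next I'll check these in one close crop.

```bash
python3 - <<'E'
from h import *
im=cv2.imread('pics/top0.png'); s=4.4
C=[(134,178),(241,165),(279,207),(194,202),(344,192),(349,261)]
rows=[]
T=[]
for u,v in C:
    M=np.float32([[s,0,133-s*u],[0,s,150-s*v]]); t=cv2.warpAffine(im,M,(266,300),flags=cv2.INTER_CUBIC)
    for k in range(-30,31,10):
        cv2.line(t,(int(133+s*k),0),(int(133+s*k),6),(255,255,255),1)
        cv2.line(t,(0,int(150+s*k)),(6,int(150+s*k)),(255,255,255),1)
    T.append(t)
cv2.imwrite('pics/crop1.png',np.vstack([np.hstack(T[:3]),np.hstack(T[3:])]))
k=.64
for n,u,v,z in[('base',205,277,.08),('bowl',374,240,.08),('handletop',387,288,.074),('blade',435,322,.066),('pusher',303,314,.066),('lid',536.5,300,.012),('tab',568,323,.012),('biglid',545,408,.012),('whisk',463,218,.066),('ram',281,202,.04)]:
    print(n,np.round(px2w('top0',u*k,v*k,z),4))
for (a,b) in [((509,300),(565,300)),((508,408),(583,408)),((588,250),(628,250))]:
    print(np.linalg.norm(px2w('top0',a[0]*k,a[1]*k,.012)-px2w('top0',b[0]*k,b[1]*k,.012)))
P=camera_params('wrist');o=manip.get_obs();from scipy.spatial.transform import Rotation as R
Rt=R.from_rotvec(o['eef_rot']).as_matrix();T=np.array(P['world_from_camera'])
print(np.round(P['K'],1).tolist(),np.round(Rt,3).tolist(),np.round(Rt.T@T[:3,:3],3).tolist(),np.round(Rt.T@(T[:3,3]-o['ee_pos']),3))
E
```

```text
base [0.5032 0.3433 0.08  ]
bowl [0.5891 0.0021 0.08  ]
handletop [ 0.4913 -0.0272  0.074 ]
blade [ 0.4248 -0.1272  0.066 ]
pusher [0.4342 0.1431 0.066 ]
lid [ 0.4821 -0.3474  0.012 ]
tab [ 0.4345 -0.4148  0.012 ]
biglid [ 0.2542 -0.3655  0.012 ]
whisk [ 0.6436 -0.1818  0.066 ]
ram [0.6737 0.2022 0.04  ]
0.12004977343108596
0.15796118008401047
0.08671571272977416
[[291.0, 0.0, 257.5], [0.0, 291.0, 191.3], [0.0, 0.0, 1.0]] [[0.959, 0.283, -0.0], [0.283, -0.959, 0.002], [0.0, -0.002, -1.0]] [[0.0, -0.958, -0.285], [1.0, 0.0, 0.001], [-0.001, -0.285, 0.958]] [ 0.084  0.001 -0.179]
```

View pics/crop1.png

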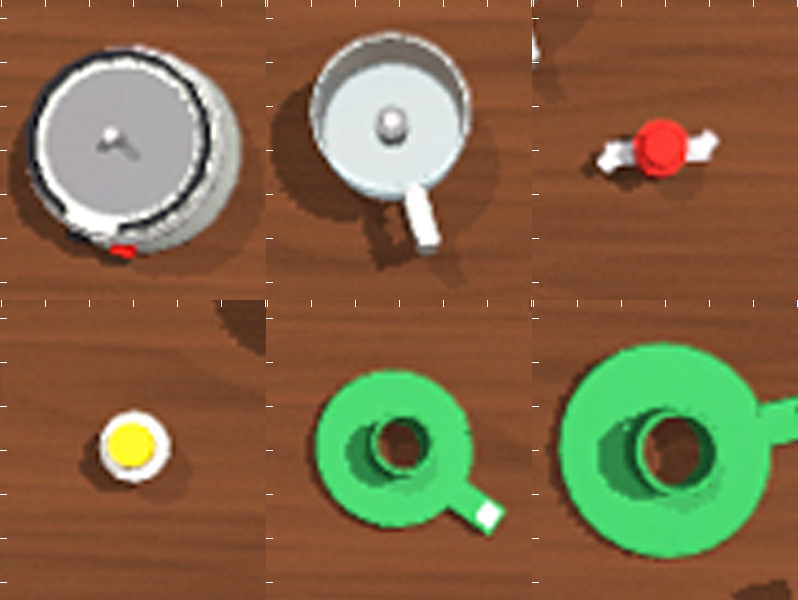

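The crop confirms the red-hub blade at (662,148). The middle lid is 120 mm across and the big one 158 mm, so the middle one is right. The base gap is at the lower left of the collar, around tile (94,224). Next I'll move to a hover for wrist views.

Request:
drive_tool(series=[{"dp": [0.015, -0.012, -0.003], "twist": [0, 0, 0], "gripper": 1}, {"dp": [0.03, -0.025, -0.004], "twist": [0, 0, 0], "gripper": 1}, {"dp": [0.03, -0.025, -0.004], "twist": [0, 0, 0], "gripper": 1}, {"dp": [0.03, -0.025, -0.004], "twist": [0, 0, 0], "gripper": 1}, {"dp": [0.03, -0.025, -0.004], "twist": [0, 0, 0], "gripper": 1}, {"dp": [0.03, -0.025, -0.004], "twist": [0, 0, 0], "gripper": 1}, {"dp": [0.03, -0.025, -0.004], "twist": [0, 0, 0], "gripper": 1}, {"dp": [0.03, -0.025, -0.004], "twist": [0, 0, 0], "gripper": 1}, {"dp": [0.03, -0.025, -0.004], "twist": [0, 0, 0], "gripper": 1}, {"dp": [0.03, -0.025, -0.004], "twist": [0, 0, 0], "gripper": 1}, {"dp": [0.03, -0.025, -0.004], "twist": [0, 0, 0], "gripper": 1}, {"dp": [0.03, -0.025, -0.004], "twist": [0, 0, 0], "gripper": 1}, {"dp": [0.03, -0.025, 0], "twist": [0, 0, 0], "gripper": 1}, {"dp": [0.03, -0.025, 0], "twist": [0, 0, 0], "gripper": 1}, {"dp": [0.03, -0.025, 0], "twist": [0, 0, 0], "gripper": 1}, {"dp": [0.015, -0.014, 0], "twist": [0, 0, 0], "gripper": 1}, {"dp": [0, 0, 0], "twist": [0, 0, 0], "gripper": 0.5}, {"dp": [0, 0, 0], "twist": [0, 0, 0], "gripper": 0.5}, {"dp": [0, 0, 0], "twist": [0, 0, 0], "gripper": 0.5}])

```text
t: 2.0
ee_pos: [0.4801, -0.04, 0.2526]
eef_rot: [3.109, 0.448, -0.0]
contact_force: [0.5, 0.4, 0.0]
gripper_width: 0.777
grasp_force: 0.0
```

```bash
python3 - <<'E'
from h import *
a=snap('wrist','w1'); cv2.imwrite('pics/w1b.png',cv2.resize(a,(800,600),interpolation=cv2.INTER_CUBIC)[:,:,::-1])
o=manip.get_obs();print(o['t'],o['ee_pos'],o['eef_rot'],o['gripper_width'],o['contact_force'])
E
```

```text
2.05 [ 0.48020193 -0.04026936  0.25264233] [3.10927886e+00 4.46775282e-01 1.82447200e-05] 0.7403688108552812 [-0.79303684 -0.04805373  0.09923339]
```

View pics/w1b.png

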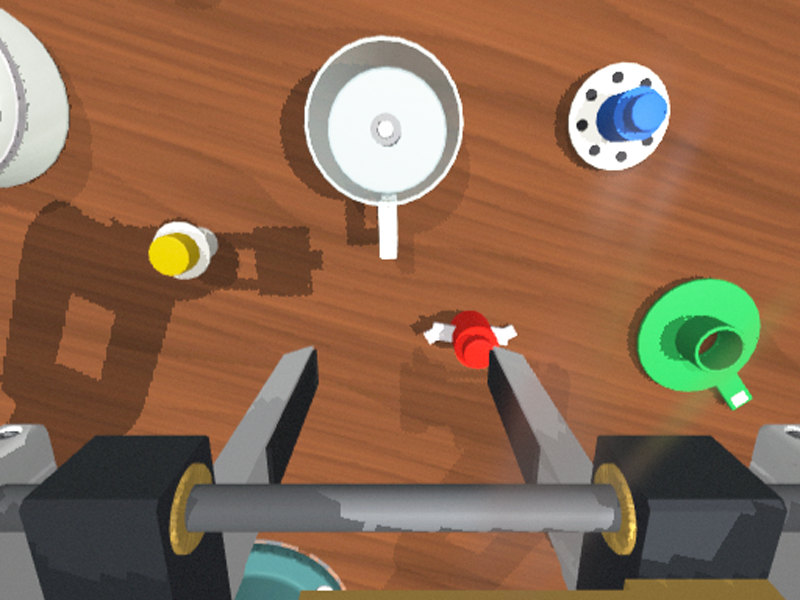

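The wrist view shows, in 800-px coordinates:
- bowl rim centre (384,121), tube top (386,129), handle end (389,258)
- blade knob top (479,353), pusher knob top (173,255)
- lid chute top (717,345) and tab mark (739,399)

```bash
python3 - <<'E'
from h import *
k=.64
def p(n,f,u,v,z): print(n,np.round(px2w(f,u,v,z),4))
p('bowl rim','w1',384*k,121*k,.08);p('tube','w1',385.5*k,129*k,.041);p('hend','w1',388.5*k,258*k,.074);p('hinner','w1',388.5*k,207*k,.074)
p('knob','w1',479*k,353*k,.066);p('tipL','w1',430*k,334*k,.008);p('tipR','w1',511*k,332*k,.008)
p('push','w1',173*k,255*k,.066);p('flange','w1',181*k,250*k,.044)
p('chute','w1',716*k,347*k,.044);p('tab','w1',739*k,399*k,.012)
p('disc','w1',699*k,335*k,.012)
c=lambda b,x,y:(b[0]+(x-133)/4.4,b[1]+(y-150)/4.4)
B=(134,178);D=(241,165)
p('collar','top0',*c(B,121,139),.08);p('spin','top0',*c(B,112,132),.1);p('gap','top0',*c(B,94,224),.08);p('gapA','top0',*c(B,68,212),.08);p('gapB','top0',*c(B,119,226),.08)
p('rim','top0',*c(D,124,115),.08);p('tube','top0',*c(D,125,122),.041);p('hend','top0',*c(D,162,244),.074)
p('lid','top0',*c((344,192),127,149),.012);p('tab','top0',*c((344,192),222,215),.012)
E
```

```text
bowl rim [0.5856 0.0038 0.08  ]
tube [0.5828 0.0033 0.041 ]
hend [ 0.4886 -0.027   0.074 ]
hinner [ 0.5272 -0.0161  0.074 ]
knob [ 0.4285 -0.1258  0.066 ]
tipL [ 0.413  -0.0896  0.008 ]
tipR [ 0.4378 -0.1661  0.008 ]
push [0.4398 0.1417 0.066 ]
flange [0.4388 0.1453 0.044 ]
chute [ 0.4876 -0.3392  0.044 ]
tab [ 0.436  -0.4159  0.012 ]
disc [ 0.4883 -0.3438  0.012 ]
collar [0.5089 0.3434 0.08  ]
spin [0.5109 0.3448 0.1   ]
gap [0.4467 0.3593 0.08  ]
gapA [0.4549 0.3784 0.08  ]
gapB [0.4458 0.3413 0.08  ]
rim [0.5778 0.0031 0.08  ]
tube [0.5801 0.0029 0.041 ]
hend [ 0.4847 -0.027   0.074 ]
lid [ 0.4828 -0.345   0.012 ]
tab [ 0.4344 -0.4171  0.012 ]
```

Request:
drive_tool(series=[{"dp": [0.002, -0.018, 0], "twist": [0, 0, 0], "gripper": 0.4}, {"dp": [0.004, -0.035, 0], "twist": [0, 0, 0], "gripper": 0.4}, {"dp": [0.004, -0.04, 0], "twist": [0, 0, 0], "gripper": 0.4}, {"dp": [0.004, -0.04, 0], "twist": [0, 0, 0], "gripper": 0.4}, {"dp": [0.004, -0.04, 0], "twist": [0, 0, 0], "gripper": 0.4}, {"dp": [0.004, -0.04, 0], "twist": [0, 0, 0], "gripper": 0.4}, {"dp": [0.004, -0.04, 0], "twist": [0, 0, 0], "gripper": 0.4}, {"dp": [0.004, -0.04, 0], "twist": [0, 0, 0], "gripper": 0.4}, {"dp": [0.004, -0.03, 0], "twist": [0, 0, 0], "gripper": 0.4}, {"dp": [0.002, -0.018, 0], "twist": [0, 0, 0], "gripper": 0.4}, {"dp": [0, 0, 0], "twist": [0, 0, 0], "gripper": 0.4}, {"dp": [0, 0, 0], "twist": [0, 0, 0], "gripper": 0.4}])

```text
t: 3.25
ee_pos: [0.4191, 0.2966, 0.2525]
eef_rot: [3.109, 0.447, -0.0]
contact_force: [-0.4, -0.1, 0.3]
gripper_width: 0.401
grasp_force: 0.0
```

```bash
python3 - <<'E'
from h import *
a=snap('wrist','w2'); cv2.imwrite('pics/w2b.png',cv2.resize(a,(800,600),interpolation=cv2.INTER_CUBIC)[:,:,::-1])
o=manip.get_obs();print(o['t'],o['ee_pos'],o['eef_rot'],o['gripper_width'],o['contact_force'])
E
```

```text
3.3 [0.41929433 0.29628143 0.252558  ] [3.10897083e+00 4.46140329e-01 3.13280047e-04] 0.40386605909040807 [-0.51212716 -0.51503173 -0.62444004]
```

View pics/w2b.png

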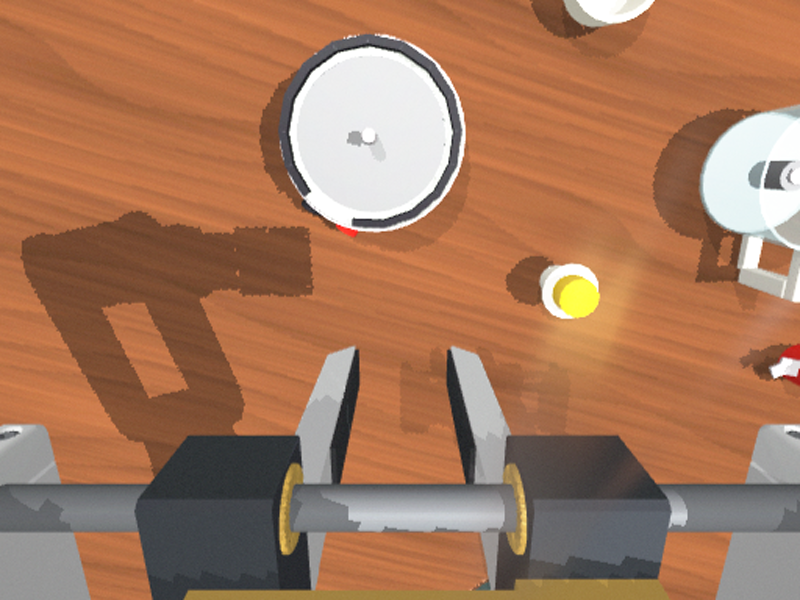

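The collar is centred near (373,132) with the spindle top at (368,135). The gap runs from about (305,197) to (351,226), and the pusher knob top is at (579,297).

```bash
python3 - <<'E'
from h import *
k=.64
def p(n,f,u,v,z): 
    q=px2w(f,u*k,v*k,z);print(n,np.round(q,4));return q[:2]
p('collar','w2',373.5,132,.08);s=p('spin','w2',368.5,135,.1)
a=p('A','w2',306,195,.08);b=p('B','w2',351,224,.08)
print(np.linalg.norm(a-b)); d=s-(a+b)/2; print(np.degrees(np.arctan2(d[1],d[0])),np.linalg.norm(d))
p('push','w2',579,297,.066);p('fl','w2',570,291,.044)
cv2.imwrite('pics/w2c.png',cv2.resize(cv2.imread('pics/w2.png')[15:155,170:305],None,fx=4.2,fy=4.2,interpolation=cv2.INTER_CUBIC))
im=cv2.imread('pics/w2c.png')
S=np.array([0.5115,0.344])
E
```

```text
collar [0.5153 0.3455 0.08  ]
spin [0.5116 0.3469 0.1   ]
A [0.4578 0.3825 0.08  ]
B [0.4463 0.3445 0.08  ]
0.039719538465979164
-15.631875688345458 0.06180552886928297
push [0.4392 0.1471 0.066 ]
fl [0.4384 0.1464 0.044 ]
```

View pics/w2c.png

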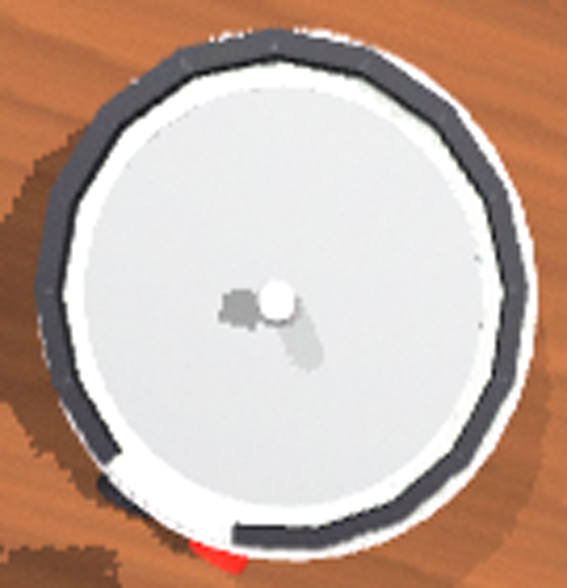

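Request:
drive_tool(series=[{"dp": [-0.001, 0.018, 0], "twist": [0, 0, 0], "gripper": 0.5}, {"dp": [-0.001, 0.035, 0], "twist": [0, 0, 0], "gripper": 0.5}, {"dp": [-0.002, 0.04, 0], "twist": [0, 0, 0], "gripper": 0.5}, {"dp": [-0.002, 0.04, 0], "twist": [0, 0, 0], "gripper": 0.5}, {"dp": [-0.002, 0.04, 0.01], "twist": [0, 0, -0.02], "gripper": 0.5}, {"dp": [-0.002, 0.04, 0.02], "twist": [0, 0, 0], "gripper": 0.5}, {"dp": [-0.002, 0.04, 0.03], "twist": [0, 0, 0], "gripper": 0.5}, {"dp": [-0.001, 0.035, 0.03], "twist": [0, 0, 0], "gripper": 0.5}, {"dp": [0, 0.028, 0.03], "twist": [0, 0, 0], "gripper": 0.5}, {"dp": [0, 0.013, 0.01], "twist": [0, 0, 0], "gripper": 0.5}, {"dp": [0, 0, 0], "twist": [0, 0, 0], "gripper": 0.5}, {"dp": [0, 0, 0], "twist": [0, 0, 0], "gripper": 0.5}])

```text
t: 4.5
ee_pos: [0.503, -0.0207, 0.124]
eef_rot: [-3.105, -0.479, -0.003]
contact_force: [0.3, 0.2, 0.5]
gripper_width: 0.502
grasp_force: 0.0
```

```bash
cat >> h.py <<'E'
from scipy.spatial.transform import Rotation as Rn
def go(x,y,z,yaw):
    o=manip.get_obs();R=Rn.from_rotvec(o['eef_rot']);M=R.as_matrix();d=M.T@(np.array([x,y,z])-o['ee_pos'])
    a=np.radians(yaw);T=np.array([[np.cos(a),np.sin(a),0],[np.sin(a),-np.cos(a),0],[0,0,-1]])
    print('t',round(o['t'],2),'pos',np.round(o['ee_pos'],4),'yaw',round(np.degrees(np.arctan2(M[1,0],M[0,0])),2),'dp',np.round(d,4),'tw',np.round((R.inv()*Rn.from_matrix(T)).as_rotvec(),4),'grip',round(o['gripper_width'],3),round(o['grasp_force'],1),'F',np.round(o['contact_force'],1),'q',np.round(o['joint_positions'],2))
E
python3 - <<'E'
from h import *
snap('wrist','w3'); go(.499,-.0232,.045,17.5)
im=cv2.imread('pics/w3.png'); cv2.imwrite('pics/w3b.png',cv2.resize(im,(640,480)))
E
```

```text
t 4.55 pos [ 0.5034 -0.0202  0.1245] yaw 17.6 dp [-0.0053  0.0014  0.0795] tw [ 0.0009 -0.0031  0.0018] grip 0.5 0.0 F [-0.4  0.4  0.3] q [-0.15  0.01  1.61  0.    1.52  1.11]
```

View pics/w3b.png

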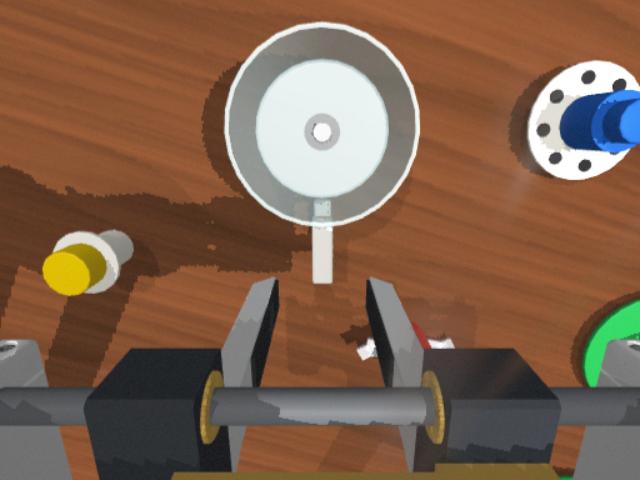

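Handle end at (322,283) is centred between the fingers. Joint 6 would sit at its limit when placing with this yaw, so I'll use the half-turned grasp.

Request:
drive_tool(series=[{"dp": [0, 0, 0], "twist": [0, 0, -0.149], "gripper": 0.5}, {"dp": [0, 0, 0], "twist": [0, 0, -0.149], "gripper": 0.5}, {"dp": [0, 0, 0], "twist": [0, 0, -0.149], "gripper": 0.5}, {"dp": [0, 0, 0], "twist": [0, 0, -0.149], "gripper": 0.5}, {"dp": [0, 0, 0], "twist": [0, 0, -0.149], "gripper": 0.5}, {"dp": [0, 0, 0], "twist": [0, 0, -0.149], "gripper": 0.5}, {"dp": [0, 0, 0], "twist": [0, 0, -0.149], "gripper": 0.5}, {"dp": [0, 0, 0], "twist": [0, 0, -0.149], "gripper": 0.5}, {"dp": [0, 0, 0], "twist": [0, 0, -0.149], "gripper": 0.5}, {"dp": [0, 0, 0], "twist": [0, 0, -0.149], "gripper": 0.5}, {"dp": [0, 0, 0], "twist": [0, 0, -0.149], "gripper": 0.5}, {"dp": [0, 0, 0], "twist": [0, 0, -0.149], "gripper": 0.5}, {"dp": [0, 0, 0], "twist": [0, 0, -0.149], "gripper": 0.5}, {"dp": [0, 0, 0], "twist": [0, 0, -0.149], "gripper": 0.5}, {"dp": [0, 0, 0], "twist": [0, 0, -0.149], "gripper": 0.5}, {"dp": [0, 0, 0], "twist": [0, 0, -0.149], "gripper": 0.5}, {"dp": [0, 0, 0], "twist": [0, 0, -0.149], "gripper": 0.5}, {"dp": [0, 0, 0], "twist": [0, 0, -0.149], "gripper": 0.5}, {"dp": [0, 0, 0], "twist": [0, 0, -0.149], "gripper": 0.5}, {"dp": [0, 0, 0], "twist": [0, 0, -0.149], "gripper": 0.5}])

```text
t: 6.55
ee_pos: [0.5035, -0.0193, 0.1249]
eef_rot: [-0.241, 3.128, -0.001]
contact_force: [0.4, -0.9, 0.6]
gripper_width: 0.498
grasp_force: 0.0
```

```bash
python3 - <<'E'
from h import *
k=.8
for n,u,v,z in [('hend',322,283,.074),('rim',322,124,.08),('tube',322,131,.041),('push',74,273,.066),('fl',86,262,.044)]: print(n,np.round(px2w('w3',u*k,v*k,z),4))
go(.499,-.0232,.045,197.5)
E
```

```text
hend [ 0.489  -0.0261  0.074 ]
rim [0.5872 0.0049 0.08  ]
tube [0.5835 0.0037 0.041 ]
push [0.4408 0.14   0.066 ]
fl [0.4393 0.1451 0.044 ]
t 6.55 pos [ 0.5035 -0.0193  0.1249] yaw -171.18 dp [ 0.0054 -0.0031  0.0799] tw [-0.0012  0.004  -0.1515] grip 0.498 0.0 F [ 0.4 -0.9  0.6] q [-0.15  0.01  1.61  0.    1.52 -1.88]
```

Request:
drive_tool(series=[{"dp": [0, 0, 0], "twist": [0, 0, -0.076], "gripper": 0.5}, {"dp": [0, 0, 0], "twist": [0, 0, -0.076], "gripper": 0.5}, {"dp": [0.0045, -0.002, 0.01], "twist": [0, 0, 0], "gripper": 0.5}, {"dp": [0, 0, 0.02], "twist": [0, 0, 0], "gripper": 0.5}, {"dp": [0, 0, 0.02], "twist": [0, 0, 0], "gripper": 0.5}, {"dp": [0, 0, 0.02], "twist": [0, 0, 0], "gripper": 0.5}, {"dp": [0, 0, 0.01], "twist": [0, 0, 0], "gripper": 0.5}, {"dp": [0, 0, 0], "twist": [0, 0, 0], "gripper": 0.5}, {"dp": [0, 0, 0], "twist": [0, 0, 0], "gripper": 0.4}, {"dp": [0, 0, 0], "twist": [0, 0, 0], "gripper": 0.3}, {"dp": [0, 0, 0], "twist": [0, 0, 0], "gripper": 0.2}, {"dp": [0, 0, 0], "twist": [0, 0, 0], "gripper": 0.1}, {"dp": [0, 0, 0], "twist": [0, 0, 0], "gripper": 0.0}, {"dp": [0, 0, 0], "twist": [0, 0, 0], "gripper": 0.0}, {"dp": [0, 0, 0], "twist": [0, 0, 0], "gripper": 0.0}], squeeze=40)

```text
t: 8.05
ee_pos: [0.4992, -0.0242, 0.043]
eef_rot: [-0.465, 3.106, -0.001]
contact_force: [-0.7, 0.5, 1.4]
gripper_width: 0.145
grasp_force: 39.9
```

Request:
drive_tool(series=[{"dp": [0, 0, -0.01], "twist": [0, 0, 0], "gripper": 0}, {"dp": [0, 0, -0.02], "twist": [0, 0, 0], "gripper": 0}, {"dp": [0, 0, -0.03], "twist": [0, 0, 0], "gripper": 0}, {"dp": [0, 0, -0.03], "twist": [0, 0, 0], "gripper": 0}, {"dp": [0, 0, -0.03], "twist": [0, 0, 0], "gripper": 0}, {"dp": [0, 0, -0.015], "twist": [0, 0, 0], "gripper": 0}, {"dp": [0, 0, 0], "twist": [0, 0, 0], "gripper": 0}])

```text
t: 8.75
ee_pos: [0.5, -0.0242, 0.18]
eef_rot: [-0.465, 3.103, -0.002]
contact_force: [0.9, 0.4, -2.9]
gripper_width: 0.148
grasp_force: 39.9
```

```bash
python3 - <<'E'
from h import *
go(.4268,.3698,.178,164.4)
E
```

```text
t 8.75 pos [ 0.5    -0.0242  0.18  ] yaw -162.97 dp [-0.0454  0.3982  0.0013] tw [-0.001   0.0046  0.5695] grip 0.148 39.9 F [ 0.9  0.4 -2.9] q [-0.16 -0.02  1.53 -0.    1.63 -2.03]
```

Request:
drive_tool(series=[{"dp": [-0.001, 0.01, 0], "twist": [0, 0, 0], "gripper": 0}, {"dp": [-0.002, 0.02, 0], "twist": [0, 0, 0], "gripper": 0}, {"dp": [-0.004, 0.035, 0], "twist": [0, 0, 0], "gripper": 0}, {"dp": [-0.004, 0.035, 0], "twist": [0, 0, 0], "gripper": 0}, {"dp": [-0.004, 0.035, 0], "twist": [0, 0, 0], "gripper": 0}, {"dp": [-0.004, 0.035, 0], "twist": [0, 0, 0], "gripper": 0}, {"dp": [-0.004, 0.035, 0], "twist": [0, 0, 0], "gripper": 0}, {"dp": [-0.004, 0.035, 0], "twist": [0, 0, 0], "gripper": 0}, {"dp": [-0.004, 0.035, 0], "twist": [0, 0, 0], "gripper": 0}, {"dp": [-0.004, 0.035, 0], "twist": [0, 0, 0], "gripper": 0}, {"dp": [-0.004, 0.035, 0], "twist": [0, 0, 0], "gripper": 0}, {"dp": [-0.004, 0.03, 0], "twist": [0, 0, 0], "gripper": 0}, {"dp": [-0.002, 0.02, 0], "twist": [0, 0, 0], "gripper": 0}, {"dp": [0, 0.003, 0], "twist": [0, 0, 0.06], "gripper": 0}, {"dp": [0, 0, 0], "twist": [0, 0, 0.11], "gripper": 0}, {"dp": [0, 0, 0], "twist": [0, 0, 0.12], "gripper": 0}, {"dp": [0, 0, 0], "twist": [0, 0, 0.12], "gripper": 0}, {"dp": [0, 0, 0], "twist": [0, 0, 0.1], "gripper": 0}, {"dp": [0, 0, 0], "twist": [0, 0, 0.06], "gripper": 0}, {"dp": [0, 0, 0], "twist": [0, 0, 0], "gripper": 0}])

```text
t: 10.75
ee_pos: [0.4235, 0.3695, 0.1746]
eef_rot: [-0.426, -3.108, 0.005]
contact_force: [-0.2, -0.1, -2.8]
gripper_width: 0.142
grasp_force: 39.9
```

```bash
python3 - <<'E'
from h import *
a=snap('top','top1');b=snap('scene','scene1')
go(.4268,.3698,.178,164.4)
t=cv2.resize(a[110:240,60:210],None,fx=2.6,fy=2.6,interpolation=2);print(w2px('scene1',[.512,.346,.1]))
u,v=w2px('scene1',[.512,.346,.12]).astype(int)
s=cv2.resize(b[v-80:v+50,u-75:u+75],None,fx=2.6,fy=2.6,interpolation=2)
cv2.imwrite('pics/c2.png',np.hstack([t,s])[:,:,::-1])
E
```

```text
t 10.85 pos [0.4241 0.3696 0.1754] yaw 164.47 dp [-0.0026  0.0009 -0.0026] tw [-0.0026 -0.0026  0.0013] grip 0.145 39.9 F [-0.3  0.7 -2.4] q [ 0.62  0.13  1.39  0.    1.63 -0.68]
[376.37416864 177.11509664]
```

View pics/c2.png

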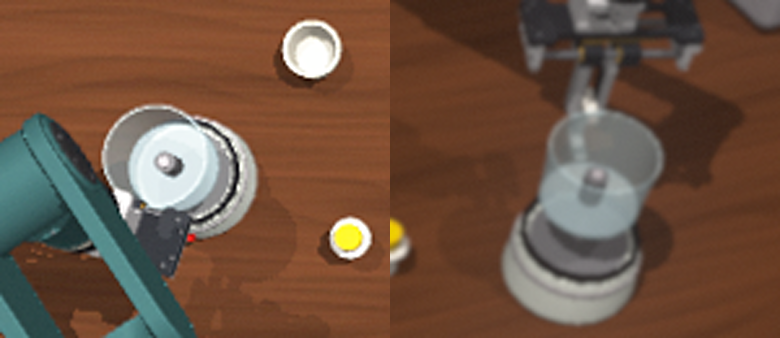

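The bowl hangs over the base. Its tube top is at (168,164) in the top tile and (594,178) in the scene tile.

```bash
python3 - <<'E'
from h import *
print(px2w('top1',60+168/2.6,110+164/2.6,.173))
u,v=w2px('scene1',[.512,.346,.12]).astype(int)
f=lambda x,y:(u-75+(x-390)/2.6,v-80+y/2.6)
print('tube',px2w('scene1',*f(595,176),.173),'rim',px2w('scene1',*f(604,151),.212),'spin exp',w2px('scene1',[.512,.346,.1]))
# scene calibration reference from scene0
k=.64
print('scene0 spindle',px2w('scene0',588*k,279*k,.1),'scene0 tube',px2w('scene0',423*k,372*k,.041))
E
```

```text
[0.50218603 0.33907699 0.173     ]
tube [0.5092584  0.34353217 0.173     ] rim [0.50960188 0.34400687 0.212     ] spin exp [376.37416864 177.11509664]
scene0 spindle [0.51685409 0.34345505 0.1       ] scene0 tube [0.58572029 0.00325716 0.041     ]
```

```bash
python3 - <<'E'
from h import *
c=np.array([.5093,.3459]);z0=.1324
out=[]
for f,(u0,v0) in (('top1',(85,140)),('scene1',(338,118))):
    s=5
    im=cv2.resize(cv2.imread(f'pics/{f}.png')[v0:v0+100,u0:u0+80],None,fx=s,fy=s,interpolation=2)
    def circ(cx,r,z,col):
        pts=[(w2px(f,[cx[0]+r*np.cos(a),cx[1]+r*np.sin(a),z])-[u0,v0]+.5)*s-.5 for a in np.linspace(0,6.28,40)]
        cv2.polylines(im,[np.int32(pts)],True,col,1)
    circ(c,.058,z0+.08,(0,0,255));circ(c,.0125,z0+.041,(0,255,0));circ(c,.054,z0,(255,0,0));circ([.512,.346],.066,.08,(0,255,255))
    out.append(im)
cv2.imwrite('pics/c3.png',np.hstack(out))
E
```

```text
(no output)
```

View pics/c3.png

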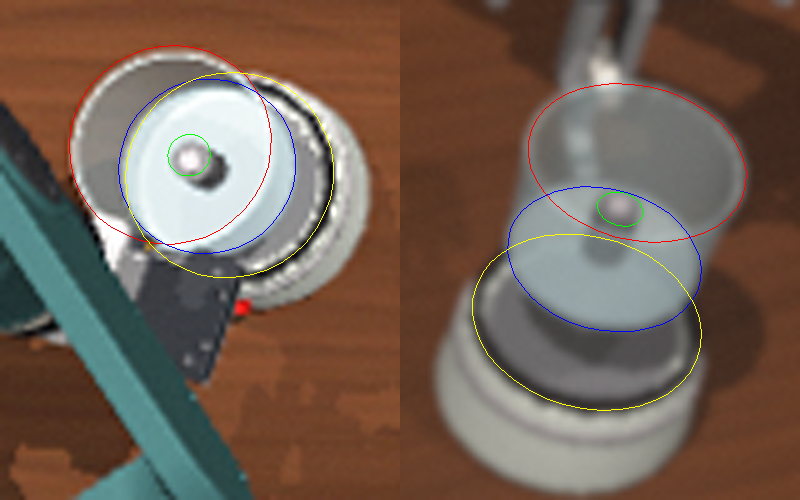

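The overlay fits the bowl and collar in both views within about 1 px, and the bowl hangs level. Now I'll correct the position and descend.

Request:
drive_tool(series=[{"dp": [-0.0035, 0.001, 0.005], "twist": [0, 0, 0], "gripper": 0}, {"dp": [0, 0, 0.01], "twist": [0, 0, 0], "gripper": 0}, {"dp": [0, 0, 0.01], "twist": [0, 0, 0], "gripper": 0}, {"dp": [0, 0, 0.008], "twist": [0, 0, 0], "gripper": 0}, {"dp": [0, 0, 0.006], "twist": [0, 0, 0], "gripper": 0}, {"dp": [0, 0, 0], "twist": [0, 0, 0], "gripper": 0}, {"dp": [0, 0, 0], "twist": [0, 0, 0], "gripper": 0}])

```text
t: 11.55
ee_pos: [0.4289, 0.3698, 0.1384]
eef_rot: [0.427, 3.112, -0.0]
contact_force: [0.6, -0.1, -1.5]
gripper_width: 0.147
grasp_force: 39.9
```

```bash
python3 - <<'E'
from h import *
go(.4272,.3695,.113,164.4)
E
```

```text
t 11.55 pos [0.4289 0.3698 0.1384] yaw 164.37 dp [ 0.0016 -0.0007  0.0254] tw [-0.0001  0.     -0.0005] grip 0.147 39.9 F [ 0.6 -0.1 -1.5] q [ 0.61  0.15  1.44 -0.    1.56 -0.69]
```

Request:
drive_tool(series=[{"dp": [0.001, 0, 0.004], "twist": [0, 0, 0], "gripper": 0}, {"dp": [0, 0, 0.005], "twist": [0, 0, 0], "gripper": 0}, {"dp": [0, 0, 0.005], "twist": [0, 0, 0], "gripper": 0}, {"dp": [0, 0, 0.004], "twist": [0, 0, 0], "gripper": 0}, {"dp": [0, 0, 0.003], "twist": [0, 0, 0], "gripper": 0}, {"dp": [0, 0, 0.002], "twist": [0, 0, 0], "gripper": 0}, {"dp": [0, 0, 0.001], "twist": [0, 0, 0], "gripper": 0}, {"dp": [0, 0, 0], "twist": [0, 0, 0], "gripper": 0}, {"dp": [0, 0, 0], "twist": [0, 0, 0], "gripper": 0}])

```text
t: 12.45
ee_pos: [0.4281, 0.3701, 0.1147]
eef_rot: [0.427, 3.112, 0.0]
contact_force: [0.2, -0.4, -1.5]
gripper_width: 0.144
grasp_force: 39.9
```

```bash
python3 - <<'E'
from h import *
go(.4272,.3695,.113,164.4)
E
```

```text
t 12.45 pos [0.4281 0.3701 0.1147] yaw 164.37 dp [ 0.0007 -0.0008  0.0017] tw [ 0.0002  0.0003 -0.0006] grip 0.144 39.9 F [ 0.2 -0.4 -1.5] q [ 0.61  0.16  1.47 -0.    1.51 -0.69]
```

Unobstructed so far. Down the last 2 mm until contact, then release and rise.

Request:
drive_tool(series=[{"dp": [0, 0, 0.001], "twist": [0, 0, 0], "gripper": 0}, {"dp": [0, 0, 0.001], "twist": [0, 0, 0], "gripper": 0}, {"dp": [0, 0, 0.0005], "twist": [0, 0, 0], "gripper": 0}, {"dp": [0, 0, 0], "twist": [0, 0, 0], "gripper": 0}, {"dp": [0, 0, 0], "twist": [0, 0, 0], "gripper": 0}])

```text
t: 12.95
ee_pos: [0.4281, 0.3703, 0.1129]
eef_rot: [0.427, 3.112, 0.001]
contact_force: [-2.3, -0.5, 3.9]
gripper_width: 0.147
grasp_force: 39.9
```

Request:
drive_tool(series=[{"dp": [0, 0, 0], "twist": [0, 0, 0], "gripper": 0.2}, {"dp": [0, 0, 0], "twist": [0, 0, 0], "gripper": 0.3}, {"dp": [0, 0, 0], "twist": [0, 0, 0], "gripper": 0.4}, {"dp": [0, 0, 0], "twist": [0, 0, 0], "gripper": 0.5}, {"dp": [0, 0, 0], "twist": [0, 0, 0], "gripper": 0.5}, {"dp": [0, 0, -0.01], "twist": [0, 0, 0], "gripper": 0.5}, {"dp": [0, 0, -0.02], "twist": [0, 0, 0], "gripper": 0.5}, {"dp": [0, 0, -0.03], "twist": [0, 0, 0], "gripper": 0.5}, {"dp": [0, 0, -0.04], "twist": [0, 0, 0], "gripper": 0.5}, {"dp": [0, 0, -0.04], "twist": [0, 0, 0], "gripper": 0.5}, {"dp": [0, 0, -0.03], "twist": [0, 0, 0], "gripper": 0.5}, {"dp": [0, 0, -0.01], "twist": [0, 0, 0], "gripper": 0.5}, {"dp": [0, 0, 0], "twist": [0, 0, 0], "gripper": 0.5}])

```text
t: 14.25
ee_pos: [0.4285, 0.3704, 0.2941]
eef_rot: [0.427, 3.109, 0.004]
contact_force: [0.2, 0.4, 0.2]
gripper_width: 0.498
grasp_force: 0.0
```

```bash
python3 - <<'E'
from h import *
go(.428,-.126,.2,205)
c=np.array([.5125,.346]);z0=.07
f='scene2';snap('scene',f);s=6;u0,v0=330,130
im=cv2.resize(cv2.imread(f'pics/{f}.png')[v0:v0+95,u0:u0+100],None,fx=s,fy=s,interpolation=2)
def circ(cx,r,z,col):
    pts=[(w2px(f,[cx[0]+r*np.cos(a),cx[1]+r*np.sin(a),z])-[u0,v0]+.5)*s-.5 for a in np.linspace(0,6.28,40)]
    cv2.polylines(im,[np.int32(pts)],True,col,1)
circ(c,.058,z0+.08,(0,0,255));circ(c,.0125,z0+.041,(0,255,0));circ(c,.066,.08,(0,255,255))
cv2.imwrite('pics/c4.png',im)
E
```

```text
t 14.25 pos [0.4285 0.3704 0.2941] yaw 164.37 dp [-0.133  -0.4785  0.093 ] tw [ 0.0021  0.0037 -0.7091] grip 0.498 0.0 F [0.2 0.4 0.2] q [ 0.61  0.12  1.16 -0.    1.86 -0.69]
```

View pics/c4.png

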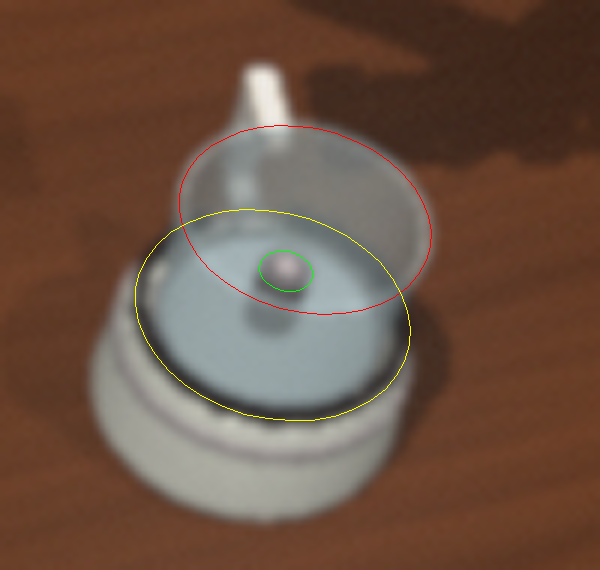

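The bowl sits home, level, with the handle through the gap; the overlay matches at 70 mm. Now the blade.

Request:
drive_tool(series=[{"dp": [-0.004, -0.0145, 0], "twist": [0, 0, 0], "gripper": 0.6}, {"dp": [-0.009, -0.033, 0], "twist": [0, 0, 0], "gripper": 0.6}, {"dp": [-0.011, -0.04, 0], "twist": [0, 0, 0], "gripper": 0.6}, {"dp": [-0.011, -0.04, 0], "twist": [0, 0, 0], "gripper": 0.6}, {"dp": [-0.011, -0.04, 0], "twist": [0, 0, 0], "gripper": 0.6}, {"dp": [-0.011, -0.04, 0], "twist": [0, 0, 0], "gripper": 0.6}, {"dp": [-0.011, -0.04, 0.01], "twist": [0, 0, 0], "gripper": 0.6}, {"dp": [-0.011, -0.04, 0.02], "twist": [0, 0, 0], "gripper": 0.6}, {"dp": [-0.011, -0.04, 0.02], "twist": [0, 0, 0], "gripper": 0.6}, {"dp": [-0.011, -0.04, 0.02], "twist": [0, 0, 0], "gripper": 0.6}, {"dp": [-0.011, -0.04, 0.02], "twist": [0, 0, 0], "gripper": 0.6}, {"dp": [-0.011, -0.04, 0.02], "twist": [0, 0, 0], "gripper": 0.6}, {"dp": [-0.008, -0.025, 0.02], "twist": [0, 0, 0], "gripper": 0.6}, {"dp": [-0.003, -0.006, 0.02], "twist": [0, 0, 0], "gripper": 0.6}, {"dp": [0, 0, 0.01], "twist": [0, 0, 0], "gripper": 0.6}, {"dp": [0, 0, 0], "twist": [0, 0, 0], "gripper": 0.6}])

```text
t: 15.9
ee_pos: [0.4255, -0.1261, 0.1288]
eef_rot: [-0.427, -3.106, -0.003]
contact_force: [0.2, -0.8, -0.5]
gripper_width: 0.602
grasp_force: 0.0
```

```bash
python3 - <<'E'
from h import *
im=snap('wrist','w4'); go(.428,-.1265,.053,164.4)
h=cv2.cvtColor(im,cv2.COLOR_RGB2HSV)
m=((h[...,0]<8)|(h[...,0]>172))&(h[...,1]>200)&(h[...,2]>120)
n,l,st,ce=cv2.connectedComponentsWithStats(m.astype(np.uint8))
for i in range(1,n):
    if st[i,4]>50: print(st[i],ce[i])
cv2.imwrite('pics/w4b.png',cv2.resize(im[140:384,100:412],None,fx=2.4,fy=2.4,interpolation=2)[:,:,::-1])
E
```

```text
t 15.95 pos [ 0.4268 -0.1262  0.1306] yaw 164.38 dp [-0.0015 -0.      0.0776] tw [ 0.0005 -0.0033 -0.0003] grip 0.6 0.0 F [ 0.1  0.7 -0.4] q [-0.42 -0.12  1.72  0.    1.54 -1.71]
[240 168  40  42 799] [260.58197747 184.33291615]
```

View pics/w4b.png

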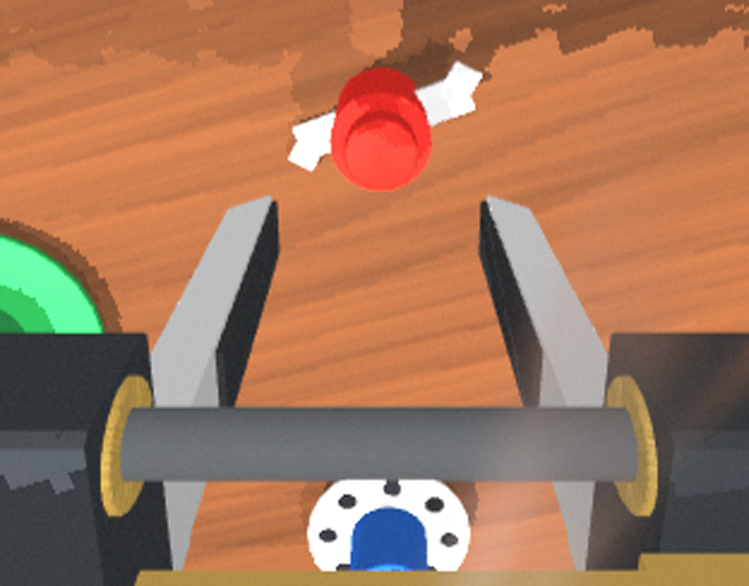

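The red knob top is centred near crop (381,152), midway between the fingers. The pads reach almost to the fingertips.

```bash
python3 - <<'E'
from h import *
for y in (148,152,156): print(px2w('w4',100+381/2.4,140+y/2.4,.066))
p=px2w('w4',100+381/2.4,140+152/2.4,.066);go(p[0],p[1],.053,164.4)
E
```

```text
[ 0.4243115  -0.12486475  0.066     ]
[ 0.42579435 -0.12527803  0.066     ]
[ 0.42728222 -0.12569272  0.066     ]
t 15.95 pos [ 0.4268 -0.1262  0.1306] yaw 164.38 dp [0.0009 0.0006 0.0776] tw [ 0.0005 -0.0033 -0.0003] grip 0.6 0.0 F [ 0.1  0.7 -0.4] q [-0.42 -0.12  1.72  0.    1.54 -1.71]
```

Request:
drive_tool(series=[{"dp": [0, 0.0005, 0.015], "twist": [0, 0, 0], "gripper": 0.6}, {"dp": [0, 0, 0.02], "twist": [0, 0, 0], "gripper": 0.6}, {"dp": [0, 0, 0.02], "twist": [0, 0, 0], "gripper": 0.6}, {"dp": [0, 0, 0.012], "twist": [0, 0, 0], "gripper": 0.6}, {"dp": [0, 0, 0.008], "twist": [0, 0, 0], "gripper": 0.6}, {"dp": [0, 0, 0], "twist": [0, 0, 0], "gripper": 0.6}, {"dp": [0, 0, 0], "twist": [0, 0, 0], "gripper": 0.45}, {"dp": [0, 0, 0], "twist": [0, 0, 0], "gripper": 0.35}, {"dp": [0, 0, 0], "twist": [0, 0, 0], "gripper": 0.25}, {"dp": [0, 0, 0], "twist": [0, 0, 0], "gripper": 0.1}, {"dp": [0, 0, 0], "twist": [0, 0, 0], "gripper": 0.1}, {"dp": [0, 0, 0], "twist": [0, 0, 0], "gripper": 0.1}], squeeze=20)

```text
t: 17.15
ee_pos: [0.4285, -0.1266, 0.0574]
eef_rot: [0.427, 3.111, -0.001]
contact_force: [0.8, 0.4, 1.0]
gripper_width: 0.291
grasp_force: 20.0
```

```bash
python3 - <<'E'
from h import *
go(.428,-.1265,.053,164.4)
E
```

```text
t 17.15 pos [ 0.4285 -0.1266  0.0574] yaw 164.37 dp [ 0.0005 -0.      0.0044] tw [-0.0003  0.001  -0.0006] grip 0.291 20.0 F [0.8 0.4 1. ] q [-0.41 -0.07  1.82 -0.    1.38 -1.71]
```

Request:
drive_tool(series=[{"dp": [0, 0, 0], "twist": [0, 0, 0], "gripper": 0.45}, {"dp": [0, 0, 0], "twist": [0, 0, 0], "gripper": 0.45}, {"dp": [0, 0, 0.003], "twist": [0, 0, 0], "gripper": 0.45}, {"dp": [0, 0, 0], "twist": [0, 0, 0], "gripper": 0.45}, {"dp": [0, 0, 0], "twist": [0, 0, 0], "gripper": 0.3}, {"dp": [0, 0, 0], "twist": [0, 0, 0], "gripper": 0.1}, {"dp": [0, 0, 0], "twist": [0, 0, 0], "gripper": 0.1}, {"dp": [0, 0, 0], "twist": [0, 0, 0], "gripper": 0.1}], squeeze=25)

```text
t: 17.95
ee_pos: [0.4282, -0.1264, 0.054]
eef_rot: [-0.427, -3.112, 0.0]
contact_force: [-0.1, -0.3, -0.2]
gripper_width: 0.287
grasp_force: 25.0
```

```bash
python3 - <<'E'
from h import *
go(.428,-.1265,.053,164.4)
E
```

```text
t 17.95 pos [ 0.4282 -0.1264  0.054 ] yaw 164.37 dp [ 0.0001 -0.0001  0.001 ] tw [-0.0001 -0.0001 -0.0005] grip 0.287 25.0 F [-0.1 -0.3 -0.2] q [-0.41 -0.06  1.83 -0.    1.37 -1.71]
```

Request:
drive_tool(series=[{"dp": [0, 0, -0.01], "twist": [0, 0, 0], "gripper": 0.1}, {"dp": [0, 0, -0.03], "twist": [0, 0, 0], "gripper": 0.1}, {"dp": [0, 0, -0.04], "twist": [0, 0, 0], "gripper": 0.1}, {"dp": [0, 0.005, -0.04], "twist": [0, 0, 0], "gripper": 0.1}, {"dp": [0.001, 0.015, -0.04], "twist": [0, 0, 0], "gripper": 0.1}, {"dp": [0.003, 0.03, -0.02], "twist": [0, 0, 0], "gripper": 0.1}, {"dp": [0.004, 0.04, 0], "twist": [0, 0, 0], "gripper": 0.1}, {"dp": [0.004, 0.04, 0], "twist": [0, 0, 0], "gripper": 0.1}, {"dp": [0.004, 0.04, 0], "twist": [0, 0, 0], "gripper": 0.1}, {"dp": [0.004, 0.04, 0], "twist": [0, 0, 0], "gripper": 0.1}, {"dp": [0.004, 0.04, 0], "twist": [0, 0, 0], "gripper": 0.1}, {"dp": [0.004, 0.04, 0], "twist": [0, 0, 0], "gripper": 0.1}, {"dp": [0.004, 0.04, 0], "twist": [0, 0, 0], "gripper": 0.1}, {"dp": [0.004, 0.04, 0], "twist": [0, 0, 0], "gripper": 0.1}, {"dp": [0.004, 0.04, 0], "twist": [0, 0, 0], "gripper": 0.1}, {"dp": [0.003, 0.035, 0], "twist": [0, 0, 0], "gripper": 0.1}, {"dp": [0.002, 0.02, 0], "twist": [0, 0, 0], "gripper": 0.1}, {"dp": [0, 0.013, 0], "twist": [0, 0, 0], "gripper": 0.1}, {"dp": [0, 0, 0], "twist": [0, 0, 0], "gripper": 0.1}, {"dp": [0, 0, 0], "twist": [0, 0, 0], "gripper": 0.1}])

```text
t: 19.95
ee_pos: [0.5137, 0.3453, 0.2342]
eef_rot: [0.428, 3.112, -0.001]
contact_force: [0.7, 0.7, -0.6]
gripper_width: 0.291
grasp_force: 25.0
```

```bash
python3 - <<'E'
from h import *
go(.513,.346,.2,164.4)
E
```

```text
t 19.95 pos [0.5137 0.3453 0.2342] yaw 164.34 dp [0.0009 0.0005 0.0342] tw [-0.0008  0.0002 -0.001 ] grip 0.291 25.0 F [ 0.7  0.7 -0.6] q [ 0.5   0.24  1.14 -0.    1.76 -0.8 ]
```

Request:
drive_tool(series=[{"dp": [0.0005, 0.0005, 0.01], "twist": [0, 0, 0], "gripper": 0.1}, {"dp": [0, 0, 0.018], "twist": [0, 0, 0], "gripper": 0.1}, {"dp": [0, 0, 0.018], "twist": [0, 0, 0], "gripper": 0.1}, {"dp": [0, 0, 0.01], "twist": [0, 0, 0], "gripper": 0.1}, {"dp": [0, 0, 0.006], "twist": [0, 0, 0], "gripper": 0.1}, {"dp": [0, 0, 0.006], "twist": [0, 0, 0], "gripper": 0.1}, {"dp": [0, 0, 0.006], "twist": [0, 0, 0], "gripper": 0.1}, {"dp": [0, 0, 0], "twist": [0, 0, 0], "gripper": 0.1}])

```text
t: 20.75
ee_pos: [0.5131, 0.3465, 0.1594]
eef_rot: [-0.427, -3.112, 0.001]
contact_force: [-0.1, 0.3, -1.5]
gripper_width: 0.29
grasp_force: 25.0
```

```bash
python3 - <<'E'
from h import *
go(.513,.346,.128,164.4)
E
```

```text
t 20.75 pos [0.5131 0.3465 0.1594] yaw 164.37 dp [-0.0001 -0.0005  0.0314] tw [-0.0007 -0.0006 -0.0006] grip 0.29 25.0 F [-0.1  0.3 -1.5] q [ 0.5   0.25  1.27 -0.    1.62 -0.8 ]
```

Request:
drive_tool(series=[{"dp": [0, 0, 0.006], "twist": [0, 0, 0], "gripper": 0.1}, {"dp": [0, 0, 0.007], "twist": [0, 0, 0], "gripper": 0.1}, {"dp": [0, 0, 0.007], "twist": [0, 0, 0], "gripper": 0.1}, {"dp": [0, 0, 0.005], "twist": [0, 0, 0], "gripper": 0.1}, {"dp": [0, 0, 0.003], "twist": [0, 0, 0], "gripper": 0.1}, {"dp": [0, 0, 0.002], "twist": [0, 0, 0], "gripper": 0.1}, {"dp": [0, 0, 0.001], "twist": [0, 0, 0], "gripper": 0.1}, {"dp": [0, 0, 0], "twist": [0, 0, 0], "gripper": 0.1}])

```text
t: 21.55
ee_pos: [0.5134, 0.3467, 0.129]
eef_rot: [0.427, 3.112, -0.0]
contact_force: [-0.6, -0.3, 0.0]
gripper_width: 0.286
grasp_force: 25.0
```

```bash
python3 - <<'E'
from h import *
go(.513,.346,.128,164.4)
E
```

```text
t 21.55 pos [0.5134 0.3467 0.129 ] yaw 164.37 dp [ 0.0002 -0.0007  0.001 ] tw [-0.      0.0001 -0.0006] grip 0.286 25.0 F [-0.6 -0.3  0. ] q [ 0.5   0.27  1.32 -0.    1.56 -0.8 ]
```

Request:
drive_tool(series=[{"dp": [0, 0, 0.001], "twist": [0, 0, 0], "gripper": 0.1}, {"dp": [0, 0, 0], "twist": [0, 0, 0], "gripper": 0.1}, {"dp": [0, 0, 0], "twist": [0, 0, 0], "gripper": 0.35}, {"dp": [0, 0, 0], "twist": [0, 0, 0], "gripper": 0.45}, {"dp": [0, 0, 0], "twist": [0, 0, 0], "gripper": 0.45}, {"dp": [0, 0, 0], "twist": [0, 0, 0], "gripper": 0.45}, {"dp": [0, 0, -0.01], "twist": [0, 0, 0], "gripper": 0.45}, {"dp": [0, 0, -0.02], "twist": [0, 0, 0], "gripper": 0.45}, {"dp": [0, 0, -0.04], "twist": [0, 0, 0], "gripper": 0.45}, {"dp": [0, 0, -0.04], "twist": [0, 0, 0], "gripper": 0.45}, {"dp": [0, 0, -0.02], "twist": [0, 0, 0.1], "gripper": 0.45}, {"dp": [0, 0, 0], "twist": [0, 0, 0.135], "gripper": 0.45}, {"dp": [0, 0, 0], "twist": [0, 0, 0.135], "gripper": 0.5}, {"dp": [0, 0, 0], "twist": [0, 0, 0.135], "gripper": 0.6}, {"dp": [0, 0, 0], "twist": [0, 0, 0.135], "gripper": 0.7}, {"dp": [0, 0, 0], "twist": [0, 0, 0.135], "gripper": 0.8}, {"dp": [-0.017, -0.011, 0], "twist": [0, 0, 0], "gripper": 0.8}, {"dp": [-0.017, -0.011, 0], "twist": [0, 0, 0], "gripper": 0.8}])

```text
t: 23.35
ee_pos: [0.5112, 0.3062, 0.2586]
eef_rot: [1.57, 2.721, 0.001]
contact_force: [-0.2, -0.4, -0.2]
gripper_width: 0.799
grasp_force: 0.0
```

```bash
python3 - <<'E'
from h import *
go(.487,-.343,.2,120)
c=np.array([.513,.346])
f='scene3';im=snap('scene',f);h=cv2.cvtColor(im,cv2.COLOR_RGB2HSV)
m=((h[...,0]<10)|(h[...,0]>170))&(h[...,1]>170)&(h[...,2]>100);m[:, :330]=0
ys,xs=np.nonzero(m);print(len(xs),xs.mean(),ys.mean(),xs.min(),xs.max(),ys.min(),ys.max())
for z in(.14,.124,.074):print(z,w2px(f,[*c,z]))
E
```

```text
t 23.35 pos [0.5112 0.3062 0.2586] yaw 120.03 dp [-0.5499 -0.3458  0.0585] tw [0.0006 0.0002 0.0005] grip 0.799 0.0 F [-0.2 -0.4 -0.2] q [ 0.44  0.19  1.16 -0.    1.8  -0.08]
136 377.8602941176471 171.90441176470588 372 383 165 178
0.14 [379.61267746 168.29547158]
0.124 [378.36149253 171.97772229]
0.074 [374.60044074 183.04653817]
```

The blade is home: the knob top projects to row 164 predicted against 165 seen. On to the lid.

Request:
drive_tool(series=[{"dp": [-0.03, -0.019, 0], "twist": [0, 0, 0], "gripper": 0.8}, {"dp": [-0.04, -0.025, 0], "twist": [0, 0, 0], "gripper": 0.8}, {"dp": [-0.04, -0.025, 0], "twist": [0, 0, 0], "gripper": 0.8}, {"dp": [-0.04, -0.025, 0], "twist": [0, 0, 0], "gripper": 0.8}, {"dp": [-0.04, -0.025, 0], "twist": [0, 0, 0], "gripper": 0.8}, {"dp": [-0.04, -0.025, 0], "twist": [0, 0, 0], "gripper": 0.8}, {"dp": [-0.04, -0.025, 0], "twist": [0, 0, 0], "gripper": 0.8}, {"dp": [-0.04, -0.025, 0], "twist": [0, 0, 0], "gripper": 0.8}, {"dp": [-0.04, -0.025, 0], "twist": [0, 0, 0], "gripper": 0.8}, {"dp": [-0.04, -0.025, 0], "twist": [0, 0, 0], "gripper": 0.8}, {"dp": [-0.04, -0.025, 0], "twist": [0, 0, 0], "gripper": 0.8}, {"dp": [-0.04, -0.025, 0.01], "twist": [0, 0, 0], "gripper": 0.8}, {"dp": [-0.035, -0.022, 0.02], "twist": [0, 0, 0], "gripper": 0.8}, {"dp": [-0.03, -0.02, 0.02], "twist": [0, 0, 0], "gripper": 0.8}, {"dp": [-0.015, -0.01, 0.01], "twist": [0, 0, 0], "gripper": 0.8}, {"dp": [0, 0, 0], "twist": [0, 0, 0], "gripper": 0.8}, {"dp": [0, 0, 0], "twist": [0, 0, 0], "gripper": 0.8}])

```text
t: 25.1
ee_pos: [0.4868, -0.3421, 0.1989]
eef_rot: [1.571, 2.72, 0.001]
contact_force: [1.5, 0.1, -0.3]
gripper_width: 0.802
grasp_force: 0.0
```

```bash
python3 - <<'E'
from h import *
a=snap('wrist','w5'); cv2.imwrite('pics/w5b.png',cv2.resize(a,(800,600),interpolation=cv2.INTER_CUBIC)[:,:,::-1])
go(.487,-.343,.022,120)
E
```

```text
t 25.15 pos [ 0.4871 -0.3418  0.1997] yaw 120.05 dp [-0.0007 -0.001   0.1777] tw [0.0015 0.0015 0.0009] grip 0.797 0.0 F [-0.7 -0.6  0.5] q [-0.71  0.19  1.27  0.    1.68 -1.23]
```

View pics/w5b.png

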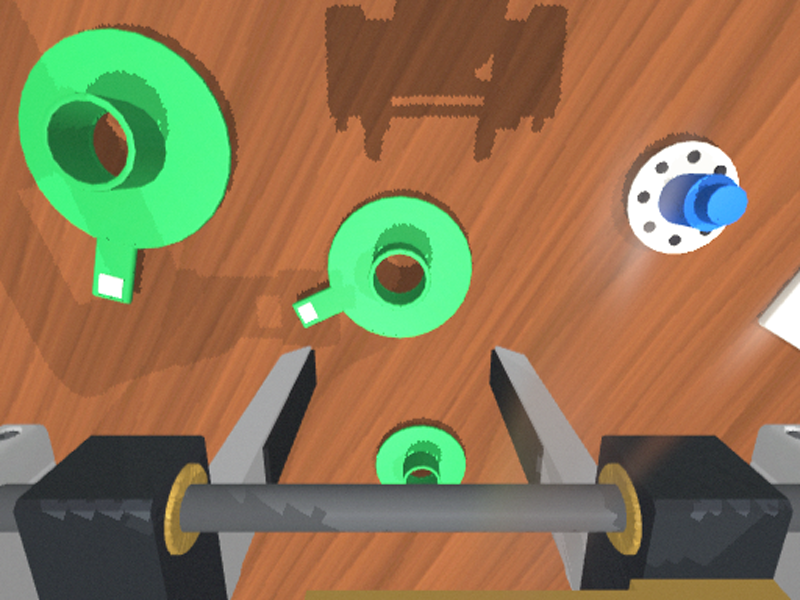

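The middle lid's disc is centred at (400,266), its chute top at (399,275) and its tab mark at (308,312).

```bash
python3 - <<'E'
from h import *
k=.64
D=px2w('w5',400*k,266*k,.012);C=px2w('w5',399.5*k,275*k,.044);T=px2w('w5',308*k,312*k,.012)
print(D,C,T)
for q in(D,C):
  d=q-T;print(np.degrees(np.arctan2(d[1],d[0])),np.hypot(d[0],d[1]))
E
```

```text
[ 0.48489076 -0.34124288  0.012     ] [ 0.48456624 -0.34121787  0.044     ] [ 0.43731603 -0.4146389   0.012     ]
57.049006914937145 0.08746617282778865
57.23663489963833 0.08731111259485774
```

Request:
drive_tool(series=[{"dp": [0.002, -0.0015, 0.02], "twist": [0, 0, 0], "gripper": 0.75}, {"dp": [0, 0, 0.04], "twist": [0, 0, 0], "gripper": 0.75}, {"dp": [0, 0, 0.04], "twist": [0, 0, 0], "gripper": 0.75}, {"dp": [0, 0, 0.03], "twist": [0, 0, 0], "gripper": 0.75}, {"dp": [0, 0, 0.02], "twist": [0, 0, 0], "gripper": 0.75}, {"dp": [0, 0, 0.015], "twist": [0, 0, 0], "gripper": 0.75}, {"dp": [0, 0, 0.011], "twist": [0, 0, 0], "gripper": 0.75}, {"dp": [0, 0, 0], "twist": [0, 0, 0], "gripper": 0.75}, {"dp": [0, 0, 0], "twist": [0, 0, 0], "gripper": 0.65}, {"dp": [0, 0, 0], "twist": [0, 0, 0], "gripper": 0.55}, {"dp": [0, 0, 0], "twist": [0, 0, 0], "gripper": 0.4}, {"dp": [0, 0, 0], "twist": [0, 0, 0], "gripper": 0.3}, {"dp": [0, 0, 0], "twist": [0, 0, 0], "gripper": 0.3}], squeeze=25)

```text
t: 26.45
ee_pos: [0.4844, -0.3427, 0.0232]
eef_rot: [1.571, 2.718, -0.001]
contact_force: [-0.7, 0.2, 3.6]
gripper_width: 0.511
grasp_force: 24.9
```

```bash
python3 - <<'E'
from h import *
go(.4847,-.3412,.022,120)
E
```

```text
t 26.45 pos [ 0.4844 -0.3427  0.0232] yaw 119.95 dp [0.0012 0.001  0.0012] tw [ 0.0006  0.0021 -0.0009] grip 0.511 24.9 F [-0.7  0.2  3.6] q [-0.71  0.28  1.51 -0.    1.34 -1.23]
```

Request:
drive_tool(series=[{"dp": [0, 0, -0.01], "twist": [0, 0, 0], "gripper": 0.3}, {"dp": [0, 0, -0.03], "twist": [0, 0, 0], "gripper": 0.3}, {"dp": [0, 0, -0.04], "twist": [0, 0, 0], "gripper": 0.3}, {"dp": [0, 0, -0.04], "twist": [0, 0, 0], "gripper": 0.3}, {"dp": [0.008, 0.005, -0.04], "twist": [0, 0, 0], "gripper": 0.3}, {"dp": [0.016, 0.01, -0.03], "twist": [0, 0, 0], "gripper": 0.3}, {"dp": [0.025, 0.016, 0], "twist": [0, 0, 0], "gripper": 0.3}, {"dp": [0.035, 0.022, 0], "twist": [0, 0, 0], "gripper": 0.3}, {"dp": [0.04, 0.025, 0], "twist": [0, 0, 0], "gripper": 0.3}, {"dp": [0.04, 0.025, 0], "twist": [0, 0, 0], "gripper": 0.3}, {"dp": [0.04, 0.025, 0], "twist": [0, 0, 0], "gripper": 0.3}, {"dp": [0.04, 0.025, 0], "twist": [0, 0, 0], "gripper": 0.3}, {"dp": [0.04, 0.025, 0], "twist": [0, 0, 0], "gripper": 0.3}, {"dp": [0.04, 0.025, 0], "twist": [0, 0, 0], "gripper": 0.3}, {"dp": [0.04, 0.025, 0], "twist": [0, 0, 0], "gripper": 0.3}, {"dp": [0.04, 0.025, 0], "twist": [0, 0, 0], "gripper": 0.3}, {"dp": [0.04, 0.025, 0], "twist": [0, 0, 0], "gripper": 0.3}, {"dp": [0.04, 0.025, 0], "twist": [0, 0, 0], "gripper": 0.3}, {"dp": [0.04, 0.025, 0], "twist": [0, 0, 0], "gripper": 0.3}, {"dp": [0.03, 0.02, 0], "twist": [0, 0, 0], "gripper": 0.3}])

```text
t: 28.45
ee_pos: [0.5078, 0.3144, 0.212]
eef_rot: [-1.569, -2.721, 0.0]
contact_force: [1.0, -1.0, -1.1]
gripper_width: 0.512
grasp_force: 24.9
```

Request:
drive_tool(series=[{"dp": [0.02, 0.01, 0], "twist": [0, 0, 0], "gripper": 0.3}, {"dp": [0.008, 0.008, 0], "twist": [0, 0, 0.04], "gripper": 0.3}, {"dp": [0, 0, 0], "twist": [0, 0, 0.1], "gripper": 0.3}, {"dp": [0, 0, 0], "twist": [0, 0, 0.14], "gripper": 0.3}, {"dp": [0, 0, 0], "twist": [0, 0, 0.14], "gripper": 0.3}, {"dp": [0, 0, 0], "twist": [0, 0, 0.14], "gripper": 0.3}, {"dp": [0, 0, 0], "twist": [0, 0, 0.14], "gripper": 0.3}, {"dp": [0, 0, 0], "twist": [0, 0, 0.14], "gripper": 0.3}, {"dp": [0, 0, 0], "twist": [0, 0, 0.14], "gripper": 0.3}, {"dp": [0, 0, 0], "twist": [0, 0, 0.14], "gripper": 0.3}, {"dp": [0, 0, 0], "twist": [0, 0, 0.1], "gripper": 0.3}, {"dp": [0, 0, 0], "twist": [0, 0, 0.047], "gripper": 0.3}, {"dp": [0, 0, 0], "twist": [0, 0, 0], "gripper": 0.3}, {"dp": [0, 0, 0], "twist": [0, 0, 0], "gripper": 0.3}])

```text
t: 29.85
ee_pos: [0.5101, 0.3448, 0.2119]
eef_rot: [2.876, 1.264, -0.001]
contact_force: [-0.6, 0.7, -0.8]
gripper_width: 0.513
grasp_force: 24.9
```

```bash
python3 - <<'E'
from h import *
go(.5122,.345,.17,47.35)
f='top4';im=snap('top',f);snap('scene','scene4')
h=cv2.cvtColor(im,cv2.COLOR_RGB2HSV);m=(h[...,2]>190)&(h[...,1]<40)
m[:, 230:]=0;m[:140]=0
n,l,st,ce=cv2.connectedComponentsWithStats(m.astype(np.uint8))
a=np.radians(164.4)
print('expect tab',w2px(f,[.513+.091*np.cos(a),.346+.091*np.sin(a),.2]))
for i in range(1,n):
    if st[i,4]>5: print(st[i],ce[i],px2w(f,*ce[i],.2))
E
```

```text
t 29.85 pos [0.5101 0.3448 0.2119] yaw 47.43 dp [0.0015 0.0014 0.0419] tw [-0.0001  0.0004  0.0014] grip 0.513 24.9 F [-0.6  0.7 -0.8] q [ 0.5   0.23  1.19 -0.    1.72  1.25]
expect tab [109.64770448 197.6404984 ]
[141 157  17  37 165] [152.03636364 174.51515152] [0.496045   0.25191969 0.2       ]
[132 160  17  31 197] [142.01015228 177.91878173] [0.48528231 0.28043829 0.2       ]
[120 164   5   5  19] [122.05263158 165.84210526] [0.5192153  0.34022019 0.2       ]
[134 191   6   3   8] [136.5   192.375] [0.442661   0.29408343 0.2       ]
[138 193   7   5  12] [141.16666667 194.91666667] [0.43562768 0.28023905 0.2       ]
[116 194   3   4   9] [117.         195.33333333] [0.43259431 0.34973847 0.2       ]
[187 194  16  16  89] [195.38202247 201.19101124] [0.42150005 0.12308389 0.2       ]
[108 196   5   4  19] [110.10526316 197.57894737] [0.4255649  0.36916783 0.2       ]
[213 315   7   6  25] [215.92 317.16] [0.09627269 0.05271903 0.2       ]
```

The tab mark is at (110.1,197.6) against (109.6,197.6) expected, so the lid is aligned. Lowering it.

Request:
drive_tool(series=[{"dp": [0.0015, 0.0015, 0.008], "twist": [0, 0, 0], "gripper": 0.3}, {"dp": [0, 0, 0.012], "twist": [0, 0, 0], "gripper": 0.3}, {"dp": [0, 0, 0.01], "twist": [0, 0, 0], "gripper": 0.3}, {"dp": [0, 0, 0.006], "twist": [0, 0, 0], "gripper": 0.3}, {"dp": [0, 0, 0.004], "twist": [0, 0, 0], "gripper": 0.3}, {"dp": [0, 0, 0.003], "twist": [0, 0, 0], "gripper": 0.3}, {"dp": [0, 0, 0], "twist": [0, 0, 0], "gripper": 0.3}, {"dp": [0, 0, 0], "twist": [0, 0, 0], "gripper": 0.3}])

```text
t: 30.75
ee_pos: [0.5126, 0.3451, 0.1694]
eef_rot: [2.877, 1.262, 0.001]
contact_force: [0.3, 0.2, -0.1]
gripper_width: 0.507
grasp_force: 24.9
```

```bash
python3 - <<'E'
from h import *
go(.5122,.345,.166,47.35)
E
```

```text
t 30.75 pos [0.5126 0.3451 0.1694] yaw 47.37 dp [-0.0004 -0.0002  0.0034] tw [ 0.0003 -0.0007  0.0004] grip 0.507 24.9 F [ 0.3  0.2 -0.1] q [ 0.5   0.25  1.26 -0.    1.64  1.24]
```

Request:
drive_tool(series=[{"dp": [0, 0, 0.0015], "twist": [0, 0, 0], "gripper": 0.3}, {"dp": [0, 0, 0.0015], "twist": [0, 0, 0], "gripper": 0.3}, {"dp": [0, 0, 0.001], "twist": [0, 0, 0], "gripper": 0.3}, {"dp": [0, 0, 0], "twist": [0, 0, 0], "gripper": 0.3}, {"dp": [0, 0, 0], "twist": [0, 0, 0], "gripper": 0.3}])

```text
t: 31.25
ee_pos: [0.5127, 0.3451, 0.1661]
eef_rot: [2.877, 1.262, 0.003]
contact_force: [0.2, -0.5, 4.0]
gripper_width: 0.512
grasp_force: 24.9
```

Request:
drive_tool(series=[{"dp": [0, 0, 0], "twist": [0, 0, 0], "gripper": 0.6}, {"dp": [0, 0, 0], "twist": [0, 0, 0], "gripper": 0.7}, {"dp": [0, 0, 0], "twist": [0, 0, 0], "gripper": 0.75}, {"dp": [0, 0, 0], "twist": [0, 0, 0], "gripper": 0.75}, {"dp": [0, 0, -0.01], "twist": [0, 0, 0], "gripper": 0.75}, {"dp": [0, 0, -0.02], "twist": [0, 0, 0], "gripper": 0.75}, {"dp": [0, 0, -0.04], "twist": [0, 0, 0], "gripper": 0.75}, {"dp": [0, 0, -0.03], "twist": [0, 0, 0], "gripper": 0.75}, {"dp": [-0.02, 0.008, 0], "twist": [0, 0, 0], "gripper": 0.7}, {"dp": [-0.037, 0.015, 0], "twist": [0, 0, 0], "gripper": 0.65}, {"dp": [-0.04, 0.017, 0.01], "twist": [0, 0, 0], "gripper": 0.6}, {"dp": [-0.04, 0.017, 0.02], "twist": [0, 0, 0], "gripper": 0.6}, {"dp": [-0.04, 0.017, 0.04], "twist": [0, 0, 0], "gripper": 0.6}, {"dp": [-0.02, 0.008, 0.03], "twist": [0, 0, 0], "gripper": 0.6}, {"dp": [0, 0, 0.02], "twist": [0, 0, 0], "gripper": 0.6}, {"dp": [0, 0, 0], "twist": [0, 0, 0], "gripper": 0.6}, {"dp": [0, 0, 0], "twist": [0, 0, 0], "gripper": 0.6}])

```text
t: 32.95
ee_pos: [0.442, 0.151, 0.1522]
eef_rot: [2.877, 1.262, 0.002]
contact_force: [-0.1, 1.4, 0.7]
gripper_width: 0.602
grasp_force: 0.0
```

```bash
python3 - <<'E'
from h import *
im=snap('wrist','w6'); b=snap('scene','scene5')
go(.4393,.145,.048,47.35)
h=cv2.cvtColor(im,cv2.COLOR_RGB2HSV)
m=((abs(h[...,0].astype(int)-28)<8)&(h[...,1]>180)&(h[...,2]>100)).astype(np.uint8)
n,l,st,ce=cv2.connectedComponentsWithStats(m)
for i in range(1,n):
    if st[i,4]>80: print(st[i],ce[i],px2w('w6',*ce[i],.064))
f='scene5';s=5;u0,v0=325,115
t=cv2.resize(cv2.imread('pics/scene5.png')[v0:v0+110,u0:u0+80],None,fx=s,fy=s,interpolation=2)
for r,z,col in((.06,.155,(0,0,255)),(.024,.187,(0,255,255))):
    pts=[(w2px(f,[.513+r*np.cos(a),.346+r*np.sin(a),z])-[u0,v0]+.5)*s-.5 for a in np.linspace(0,6.28,40)]
    cv2.polylines(t,[np.int32(pts)],True,col,1)
w=cv2.resize(im[150:370,130:290],(400,550),interpolation=2)[:,:,::-1]
cv2.imwrite('pics/c6.png',np.hstack([t,w]))
E
```

```text
t 33.05 pos [0.4429 0.1515 0.1532] yaw 47.41 dp [-0.0075  0.0015  0.1052] tw [ 0.002  -0.0029  0.001 ] grip 0.6 0.0 F [-0.4 -0.3  0.4] q [ 0.21 -0.08  1.64 -0.    1.58  0.95]
[240 181  34  38 975] [256.31589744 199.3425641 ] [0.43939814 0.14815047 0.064     ]
```

View pics/c6.png

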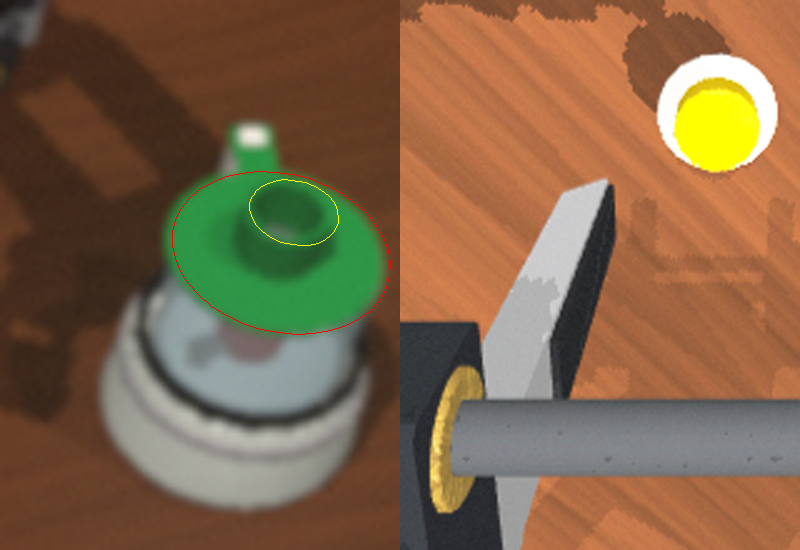

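The lid is level, with its tab over the handle. The pusher's yellow top is at crop (717,130).

```bash
python3 - <<'E'
from h import *
p=px2w('w6',256.6,202,.066);print(p,px2w('w6',130+317/2.5,150+113/2.5,.044)); go(p[0],p[1],.048,47.35)
E
```

```text
[0.43822703 0.14647072 0.066     ] [0.43834101 0.14633043 0.044     ]
t 33.05 pos [0.4429 0.1515 0.1532] yaw 47.41 dp [-0.0071 -0.0002  0.1052] tw [ 0.002  -0.0029  0.001 ] grip 0.6 0.0 F [-0.4 -0.3  0.4] q [ 0.21 -0.08  1.64 -0.    1.58  0.95]
```

Request:
drive_tool(series=[{"dp": [-0.0065, 0, 0.015], "twist": [0, 0, 0], "gripper": 0.6}, {"dp": [0, 0, 0.03], "twist": [0, 0, 0], "gripper": 0.6}, {"dp": [0, 0, 0.03], "twist": [0, 0, 0], "gripper": 0.6}, {"dp": [0, 0, 0.018], "twist": [0, 0, 0], "gripper": 0.6}, {"dp": [0, 0, 0.008], "twist": [0, 0, 0], "gripper": 0.6}, {"dp": [0, 0, 0], "twist": [0, 0, 0], "gripper": 0.6}, {"dp": [0, 0, 0], "twist": [0, 0, 0], "gripper": 0.6}], squeeze=25)

```text
t: 33.75
ee_pos: [0.4385, 0.1465, 0.0517]
eef_rot: [2.876, 1.262, 0.004]
contact_force: [-0.4, -0.1, 1.1]
gripper_width: 0.604
grasp_force: 0.0
```

```bash
python3 - <<'E'
from h import *
go(.4383,.1464,.048,47.35)
E
```

```text
t 33.75 pos [0.4385 0.1465 0.0517] yaw 47.4 dp [-0.0002 -0.0001  0.0037] tw [ 0.0017 -0.0022  0.0009] grip 0.604 0.0 F [-0.4 -0.1  1.1] q [ 0.2  -0.03  1.8  -0.    1.37  0.94]
```

Request:
drive_tool(series=[{"dp": [0, 0, 0.0035], "twist": [0, 0, 0], "gripper": 0.55}, {"dp": [0, 0, 0], "twist": [0, 0, 0], "gripper": 0.45}, {"dp": [0, 0, 0], "twist": [0, 0, 0], "gripper": 0.35}, {"dp": [0, 0, 0], "twist": [0, 0, 0], "gripper": 0.2}, {"dp": [0, 0, 0], "twist": [0, 0, 0], "gripper": 0.2}, {"dp": [0, 0, 0], "twist": [0, 0, 0], "gripper": 0.2}])

```text
t: 34.35
ee_pos: [0.4374, 0.1461, 0.047]
eef_rot: [2.877, 1.262, 0.001]
contact_force: [0.9, -0.6, 1.1]
gripper_width: 0.36
grasp_force: 25.0
```

```bash
python3 - <<'E'
from h import *
go(.513,.346,.265,47.35)
E
```

```text
t 34.35 pos [0.4374 0.1461 0.047 ] yaw 47.37 dp [ 0.1984 -0.0797 -0.2179] tw [ 0.0005 -0.0005  0.0003] grip 0.36 25.0 F [ 0.9 -0.6  1.1] q [ 0.2  -0.02  1.81 -0.    1.36  0.94]
```

Request:
drive_tool(series=[{"dp": [0, 0, -0.01], "twist": [0, 0, 0], "gripper": 0.2}, {"dp": [0, 0, -0.03], "twist": [0, 0, 0], "gripper": 0.2}, {"dp": [0, 0, -0.045], "twist": [0, 0, 0], "gripper": 0.2}, {"dp": [0, 0, -0.045], "twist": [0, 0, 0], "gripper": 0.2}, {"dp": [0, 0, -0.045], "twist": [0, 0, 0], "gripper": 0.2}, {"dp": [0, 0, -0.035], "twist": [0, 0, 0], "gripper": 0.2}, {"dp": [0.014, -0.005, 0], "twist": [0, 0, 0], "gripper": 0.2}, {"dp": [0.035, -0.014, 0], "twist": [0, 0, 0], "gripper": 0.2}, {"dp": [0.04, -0.016, 0], "twist": [0, 0, 0], "gripper": 0.2}, {"dp": [0.04, -0.016, 0], "twist": [0, 0, 0], "gripper": 0.2}, {"dp": [0.04, -0.016, 0], "twist": [0, 0, 0], "gripper": 0.2}, {"dp": [0.02, -0.008, 0], "twist": [0, 0, 0], "gripper": 0.2}, {"dp": [0.009, -0.0043, 0], "twist": [0, 0, 0], "gripper": 0.2}, {"dp": [0, 0, 0], "twist": [0, 0, 0], "gripper": 0.2}, {"dp": [0, 0, 0], "twist": [0, 0, 0], "gripper": 0.2}])

```text
t: 35.85
ee_pos: [0.5126, 0.3447, 0.2562]
eef_rot: [2.877, 1.261, -0.002]
contact_force: [0.4, -0.9, -0.6]
gripper_width: 0.355
grasp_force: 25.0
```

```bash
python3 - <<'E'
from h import *
go(.513,.3454,.194,47.35)
E
```

```text
t 35.85 pos [0.5126 0.3447 0.2562] yaw 47.35 dp [ 0.0009 -0.0002  0.0622] tw [ 0.0001  0.0014 -0.0001] grip 0.355 25.0 F [ 0.4 -0.9 -0.6] q [ 0.5   0.24  1.1  -0.    1.81  1.24]
```

Request:
drive_tool(series=[{"dp": [0.0007, 0, 0.008], "twist": [0, 0, 0], "gripper": 0.2}, {"dp": [0, 0, 0.01], "twist": [0, 0, 0], "gripper": 0.2}, {"dp": [0, 0, 0.006], "twist": [0, 0, 0], "gripper": 0.2}, {"dp": [0, 0, 0.005], "twist": [0, 0, 0], "gripper": 0.2}, {"dp": [0, 0, 0.005], "twist": [0, 0, 0], "gripper": 0.2}, {"dp": [0, 0, 0], "twist": [0, 0, 0], "gripper": 0.2}, {"dp": [0, 0, 0], "twist": [0, 0, 0], "gripper": 0.2}])

```text
t: 36.55
ee_pos: [0.5134, 0.3459, 0.2226]
eef_rot: [2.877, 1.262, 0.0]
contact_force: [0.8, 0.4, -0.7]
gripper_width: 0.358
grasp_force: 25.0
```

```bash
python3 - <<'E'
from h import *
go(.513,.3454,.194,47.35)
E
```

```text
t 36.55 pos [0.5134 0.3459 0.2226] yaw 47.37 dp [-0.0007  0.0001  0.0286] tw [0.0001 0.     0.0004] grip 0.358 25.0 F [ 0.8  0.4 -0.7] q [ 0.5   0.24  1.16 -0.    1.74  1.25]
```

Request:
drive_tool(series=[{"dp": [0, 0, 0.006], "twist": [0, 0, 0], "gripper": 0.2}, {"dp": [0, 0, 0.007], "twist": [0, 0, 0], "gripper": 0.2}, {"dp": [0, 0, 0.006], "twist": [0, 0, 0], "gripper": 0.2}, {"dp": [0, 0, 0.004], "twist": [0, 0, 0], "gripper": 0.2}, {"dp": [0, 0, 0.003], "twist": [0, 0, 0], "gripper": 0.2}, {"dp": [0, 0, 0.0015], "twist": [0, 0, 0], "gripper": 0.2}, {"dp": [0, 0, 0.001], "twist": [0, 0, 0], "gripper": 0.2}, {"dp": [0, 0, 0], "twist": [0, 0, 0], "gripper": 0.2}, {"dp": [0, 0, 0], "twist": [0, 0, 0], "gripper": 0.2}])

```text
t: 37.45
ee_pos: [0.5135, 0.346, 0.1944]
eef_rot: [2.877, 1.262, 0.001]
contact_force: [0.7, -0.0, -0.9]
gripper_width: 0.357
grasp_force: 25.0
```

Down another millimetre to touch, release, and rise clear.

Request:
drive_tool(series=[{"dp": [0, 0, 0.001], "twist": [0, 0, 0], "gripper": 0.2}, {"dp": [0, 0, 0.0005], "twist": [0, 0, 0], "gripper": 0.2}, {"dp": [0, 0, 0], "twist": [0, 0, 0], "gripper": 0.2}, {"dp": [0, 0, 0], "twist": [0, 0, 0], "gripper": 0.45}, {"dp": [0, 0, 0], "twist": [0, 0, 0], "gripper": 0.6}, {"dp": [0, 0, 0], "twist": [0, 0, 0], "gripper": 0.6}, {"dp": [0, 0, 0], "twist": [0, 0, 0], "gripper": 0.6}, {"dp": [0, 0, -0.01], "twist": [0, 0, 0], "gripper": 0.6}, {"dp": [0, 0, -0.02], "twist": [0, 0, 0], "gripper": 0.6}, {"dp": [0, 0, -0.035], "twist": [0, 0, 0], "gripper": 0.6}, {"dp": [-0.01, 0, -0.035], "twist": [0, 0, 0], "gripper": 0.6}, {"dp": [-0.03, 0, 0], "twist": [0, 0, 0], "gripper": 0.6}, {"dp": [-0.04, 0, 0], "twist": [0, 0, 0], "gripper": 0.6}, {"dp": [-0.04, 0, 0], "twist": [0, 0, 0], "gripper": 0.6}, {"dp": [-0.03, 0, 0], "twist": [0, 0, 0], "gripper": 0.6}, {"dp": [-0.01, 0, 0], "twist": [0, 0, 0], "gripper": 0.6}, {"dp": [0, 0, 0], "twist": [0, 0, 0], "gripper": 0.6}, {"dp": [0, 0, 0], "twist": [0, 0, 0], "gripper": 0.6}])

```text
t: 39.25
ee_pos: [0.4057, 0.2288, 0.2929]
eef_rot: [-2.877, -1.262, -0.002]
contact_force: [1.1, 0.7, -1.1]
gripper_width: 0.602
grasp_force: 0.0
```

```bash
python3 - <<'E'
from h import *
go(.5,.3,.3,47)
f='scene6';b=snap('scene',f);s=5;u0,v0=325,100
t=cv2.resize(b[v0:v0+120,u0:u0+80],None,fx=s,fy=s,interpolation=2)[:,:,::-1].copy()
for r,z,col in((.06,.155,(0,0,255)),(.025,.191,(255,0,0)),(.017,.213,(0,255,0))):
    pts=[(w2px(f,[.5135+r*np.cos(a),.346+r*np.sin(a),z])-[u0,v0]+.5)*s-.5 for a in np.linspace(0,6.28,40)]
    cv2.polylines(t,[np.int32(pts)],True,col,1)
a=snap('top','top6')
t2=cv2.resize(a[100:280,80:200],(400,600),interpolation=2)[:,:,::-1]
cv2.imwrite('pics/c7.png',np.hstack([t,t2]))
E
```

```text
t 39.25 pos [0.4057 0.2288 0.2929] yaw 47.37 dp [ 0.1163  0.0212 -0.007 ] tw [ 0.0002 -0.001   0.0065] grip 0.602 0.0 F [ 1.1  0.7 -1.1] q [ 0.39 -0.1   1.39  0.    1.86  1.14]
```

View pics/c7.png

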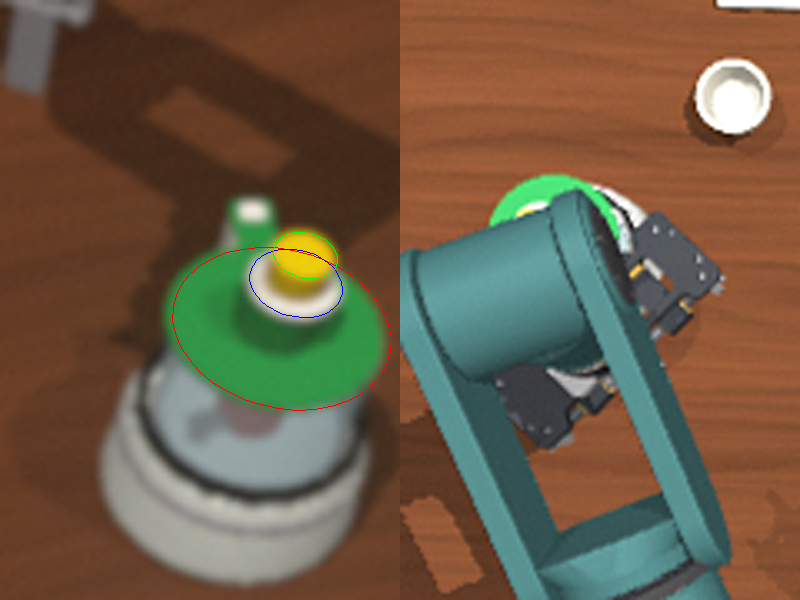

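The pusher's flange rests on the chute and the knob matches its predicted height. The stack is level, and the gripper is clear. Handing in.

```bash
python3 -c "
from plant import manip
print(manip.hand_in())"
```

```text
the job is handed in; nothing more can be done
None
```

The chopper is assembled in the order asked (bowl, red blade, green lid, pusher), each part seated and let go, and I handed it in at about 39 s; the hand-in returned no verdict.

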